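Clamp the drying bar and hang the glaze test tiles on it

TASK

First clamp the drying bar in its stand: turn the black wing knob clockwise until the clamp's foot just touches the bar, then give it half a turn more. Then lift the carrier's sprung hold-down by its red handle and swing it back until it stays open by itself, take out every tile and hang them all astride the bar, between the two posts and not touching one another. When the carrier is empty, fold the hold-down shut again.

Things in the scene. Friction and masses are not known exactly. Their poses are not given: they have to be found in the camera images.
- stand: fixed grey steel stand: base 110 x 380 x 12 mm, two posts with U forks at own y = -155 mm (20 mm thick) and +150 mm (30 mm thick), slot floors 122 mm above the bench; over the +y fork stands the clamp's C-frame (arm 172 to 190 mm above the bench, from y = 125 to 203 mm). Origin: on the bench, midway; own y runs along the bar towards the clamp
- bar: loose flat aluminium bar, 24 mm wide, 18 mm high, 355 mm long, lying in the two forks, its top 140 mm above the bench. Origin: centre of its underside, own y along its length towards the clamp
- knob_grip (a point): centre of the black wing of the clamp knob: the wing is 56 mm long (own x), 14 mm thick (own y), 30 mm tall (15 mm above and below this point), a white dot near its own +x end; about 230 mm above the bench, free all round. It turns about the vertical and sinks 8 mm per turn with the screw
- clamp_knob (a joint): angle of the clamp knob, rad, growing clockwise seen from above (tightening); the screw advances 8 mm downwards per turn (6.283 rad) and stays where it is left; friction about 0.05 N m
- clamp_foot (a joint): how far the sprung rubber foot (26 mm disc under the screw) is pushed up into the screw, m: 0 while it hangs free above the bar, growing once it touches by 8 mm per turn (half a turn past touching = 0.004); 3 N per mm. At the start the foot hangs 2 to 6 mm above the bar
- carrier: fixed wooden ware carrier, board 200 x 344 mm, 18 mm thick (own x from -85 to 115 mm). Origin: on the bench under the middle of the row of tiles; own y along the row, own x towards the side of the hold-down's pivot
- hold_down (a joint): angle of the sprung steel hold-down, rad: 0 (within 0.06) shut, its 10 mm rod across the tiles' ridges; grows as it swings up and over to the carrier's +x; the spring pulls it shut below about 1.2 and open above, to its stop at 2.0. Pivot: a line along the carrier's y at own x = 75 mm, 40 mm above the bench; rod and handle 81 mm from it. 2 to 4 N at the handle
- lift_handle (a point): centre of the hold-down's red round handle sleeve (16 mm thick, 52 mm long along the carrier's y), which sticks out past the hold-down's +y arm: at own x = 0, y = 164 mm, 70 mm above the bench when shut; x = about 134 mm, 96 mm above the bench when open
- tile1: white saddle tile with colour patches, an upside-down U: 60 mm wide over its flanks (own x), 62 mm along the ridge (own y), 46 mm high; walls 9 mm, so the opening below is 42 mm wide, 37 mm deep; 0.15 kg. Origin: centre of the open underside, z to the ridge. At first in a row along the carrier's y, 12 mm gaps or more. 2 or 3 tiles present (else None)
- tile2: white saddle tile with colour patches, an upside-down U: 60 mm wide over its flanks (own x), 62 mm along the ridge (own y), 46 mm high; walls 9 mm, so the opening below is 42 mm wide, 37 mm deep; 0.15 kg. Origin: centre of the open underside, z to the ridge. At first in a row along the carrier's y, 12 mm gaps or more. 2 or 3 tiles present (else None)
- tile3: white saddle tile with colour patches, an upside-down U: 60 mm wide over its flanks (own x), 62 mm along the ridge (own y), 46 mm high; walls 9 mm, so the opening below is 42 mm wide, 37 mm deep; 0.15 kg. Origin: centre of the open underside, z to the ridge. At first in a row along the carrier's y, 12 mm gaps or more. 2 or 3 tiles present (else None)
- purple_pot: bystander: purple glazed flowerpot, 108 mm across, 105 mm high; origin under its centre; leave it alone
- pink_bowl: bystander: pink bowl, 116 mm across, 55 mm high; origin under its centre; leave it alone
Mind the look-alikes: they are no part of the job. What is shaped like the tile3 but green is not meant.

How it is judged:
By the outcome, as a careful person would: the job done as asked, in the order asked, and still so for the second after the job is handed in, with the robot touching nothing.
Of tile1, tile2, tile3 only 2 to 3 are there at a start; the rules pass over those that are not, and their reading is None.
At some moment in a run one of tile1, tile2, tile3 may be knocked a few centimetres aside while the robot is not near it.
Once in a run the grip may slacken for a moment while it holds something.
It also fails if it takes over 210 s, if anything falls off the work surface, if the arm or the gripper's body presses on something with over 40 N, if the wrist force passes 120 N, or if a joint passes its speed limit or range.

ROBOT

A 6-joint arm with a two-finger parallel gripper is mounted at the origin on the work surface. World frame = base frame: x ahead of the robot, y to its left, z up, the work surface at z = 0. Lengths are in mm, angles in rad, forces in N, time in s.
With the tool pointing down it reaches from about 325 to 850 mm from the base axis. Payload 4.4 kg.
Tool frame: the origin (TCP) lies at the very end of the fingers, on their centre line; the grasp point (between the pads) lies 19 mm behind it; z points along the fingers, y is the line along which they close (so a half turn about z gives the same grasp; the last joint's range is limited). The gripper opens to 94 mm and grips with 3 to 60 N. Pads are 16 mm wide; open, the fingers measure 119 mm over their backs; the gripper's body (75 mm by 177 mm) begins 78 mm behind the grasp point.
Start: joints at [-1.323, 0.207, 1.542, -0, 1.393, -0.15], TCP at [222.738, -530.108, 205.447] pointing down, gripper open.
Joint ranges: [-2.73, 2.73], [-0.86, 2.22], [0.23, 2.46], [-1.11, 4.25], [0.08, 2.63], [-2.82, 2.82]. Speed limits (rad/s): [2.79, 2.79, 3.14, 3.14, 3.14, 3.14].

INTERFACE

Orientations are given as a unit quaternion [x, y, z, w].
In Python, from station import readout, optics, workorder gives the robot as it stands.
- The arm moves only by the tool carry_out, never from a script. Its argument "motion" is a list of rows, each a list of 4 numbers: the shift along the tool's x, y, z in mm, then the turn about the tool's z in degrees. A call has 1 to 5 rows; each row is the pose to reach, as a shift and turn from the pose commanded when the call began, along the tool's axes at that moment; what a row does not reach only later rows make up. A row lasts 1/8 s, in which the tool goes at most 62.5 mm and 10.7 degrees, less where a joint would pass 70% of its speed; a pose out of reach is approached as far as the arm can. A call with a gripper value outside its range is refused whole. "grip" is the opening, from -1 (shut) to 1 (fully open), so that 0 is half open, set as the call begins (left out, the last holds). The fingers move at their own pace and stop on an object; "grip_force" is the grip in N (left out, the last holds). Time passes only in rows, so rows that repeat a pose let the fingers close. It gives the time, the measured TCP pose, the force, the opening and the grip force at its end, in the units of the state.
- readout.read_state(): the state, without advancing time (a new reading comes with each control period).
- optics.read_camera(name): name is "scene" or "top" or "wrist"; returns the picture (480x640x3 uint8, red, green, blue); there is no depth.
- optics.get_calibration(name): a dict with "fx", "fy", "cx", "cy" (pixels), "k1" (the pictures are not rectified: a ray, as slopes to the right and down, at radius r is drawn at 1 + k1 r^2 times it, then the intrinsics apply), "T" (4x4, takes a point from camera to world coordinates). Camera axes: x right, y down, z forward; pixel columns grow to the right and rows downward; lengths in mm; the calibration is good to about 2 mm. A picture is of the moment at which its call begins: read the wrist's pose just before it. get_calibration takes no time and is no camera call; for the wrist camera it gives the pose at the moment of the call.
- workorder.hand_in(): hands the job in; it is judged then, once.
The state is a dict: "time": time; "joints": joint angles; "joint_velocities": joint speeds; "tau": joint torques, N m; "ee_pos": TCP position; "orientation": TCP orientation; "force": force on the tool from outside, world axes, zero at the start; "moment": the same for the moment, N m; "grip_width": finger opening in mm; "grip_force": force on a finger pad.
Only numpy, scipy, OpenCV 4.12 (cv2) and the standard library are available. Lean on these libraries where they do the work, as an engineer would, in place of code of your own. Each camera call takes 0.05 s, during which the arm holds its last target. There are 200 camera calls.

## Working session

There is one attempt and no reset: what is moved stays moved. The work goes in short steps, Python scripts to look and compute and a tool call to move; the robot and the scene stay as the last step left them, time stands still between calls to the robot, and variables do not carry over. Pictures are saved under pics/ and viewed, at most 14 in all, crops included, and the job is handed in when it is done.

Besides the shell and the picture viewer there is one more tool, called after ">>>" by a JSON object that holds its "api" and its "payload", one argument or row to a line. carry_out: Moves the arm, as the interface text tells. Its arguments: {"type":"object","properties":{"motion":{"type":"array","items":{"type":"array","items":{"type":"number"}}},"grip":{"type":"number"},"grip_force":{"type":"number"}},"required":["motion"]}

```bash
ls; mkdir -p pics; cat > h.py <<'E'
import numpy as np, cv2
from station import readout, optics, workorder
def snap(n,f):
    im=optics.read_camera(n); cv2.imwrite('pics/'+f,im[:,:,::-1]); return im
def ray(c,u,v):
    xd,yd=(u-c['cx'])/c['fx'],(v-c['cy'])/c['fy']
    x,y=xd,yd
    for _ in range(20):
        s=1+c['k1']*(x*x+y*y); x,y=xd/s,yd/s
    T=np.array(c['T']); return T[:3,3],T[:3,:3]@np.array([x,y,1.])
def onz(c,u,v,z):
    o,d=ray(c,u,v); return o+d*(z-o[2])/d[2]
def proj(c,p):
    T=np.array(c['T']); q=T[:3,:3].T@(np.array(p,float)-T[:3,3]); x,y=q[:2]/q[2]; s=1+c['k1']*(x*x+y*y)
    return np.array([c['cx']+c['fx']*x*s,c['cy']+c['fy']*y*s])
E
python3 - <<'E'
from h import *
np.set_printoptions(precision=3,suppress=True)
for n in ['top','scene']: 
    snap(n,n+'0.png'); print(n,optics.get_calibration(n))
print(readout.read_state())
E
```

```text
pics
top {'fx': 466.9623230522695, 'fy': 466.9623230522695, 'cx': 312.28379241053995, 'cy': 245.36684097166676, 'k1': -0.12140707597487384, 'T': array([[  -0.022,   -0.995,    0.096,  427.705],
       [  -1.   ,    0.021,   -0.011,   57.5  ],
       [   0.009,   -0.096,   -0.995, 1309.393],
       [   0.   ,    0.   ,    0.   ,    1.   ]])}
scene {'fx': 471.4268588390617, 'fy': 471.4268588390617, 'cx': 312.3345279052189, 'cy': 245.63894528060743, 'k1': -0.0520970669905093, 'T': array([[  -0.323,    0.712,   -0.624, 1244.728],
       [   0.946,    0.236,   -0.221,  294.608],
       [  -0.01 ,   -0.662,   -0.75 , 1008.166],
       [   0.   ,    0.   ,    0.   ,    1.   ]])}
{'time': 0.1, 'joints': array([-1.324,  0.207,  1.543,  0.   ,  1.394, -0.15 ]), 'joint_velocities': array([-0.   , -0.004, -0.001,  0.002,  0.001,  0.001]), 'tau': array([ -0.   , -37.186, -28.229,   0.07 ,   0.031,  -0.   ]), 'ee_pos': array([ 222.563, -529.41 ,  204.441]), 'orientation': array([ 0.98 ,  0.198, -0.   , -0.001]), 'force': array([-0.184, -0.813, -0.525]), 'moment': array([0.033, 0.002, 0.006]), 'grip_force': 0.0, 'grip_width': 94.11600916300333}
```

View pics/top0.png

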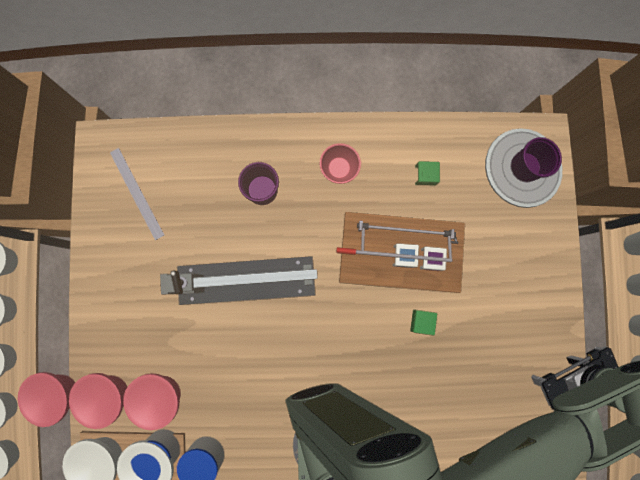

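View pics/scene0.png

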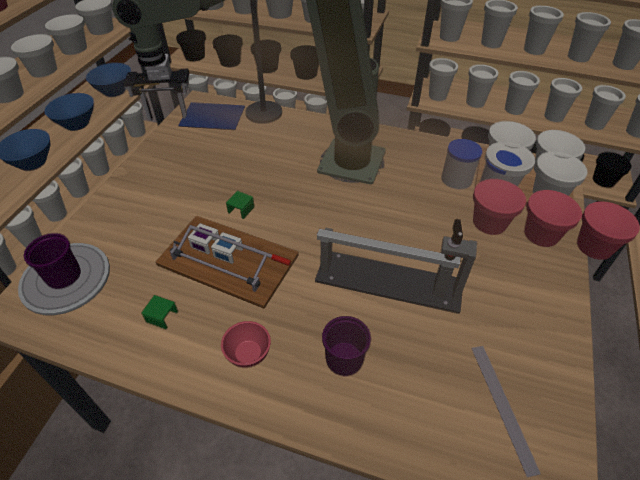

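The top view shows two white tiles in the carrier, at (406,255) and (435,258). The green ones at (428,173) and (424,322) are look-alikes. The red handle is at (346,251), the bar runs from (190,283) to (316,275), and the knob is near (170,284). The loose bar at (138,195) is a decoy. I'll enlarge to confirm.

```bash
python3 - <<'E'
from h import *
a=cv2.imread('pics/top0.png');b=cv2.imread('pics/scene0.png')
A=cv2.resize(a[205:305,150:470],(800,250),interpolation=3)
B=cv2.resize(b[210:310,155:315],(400,250),interpolation=3)
C=cv2.resize(b[210:310,315:475],(400,250),interpolation=3)
cv2.imwrite('pics/crop1.png',np.vstack([A,np.hstack([B,C])]))
E
```

```text
(no output)
```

View pics/crop1.png

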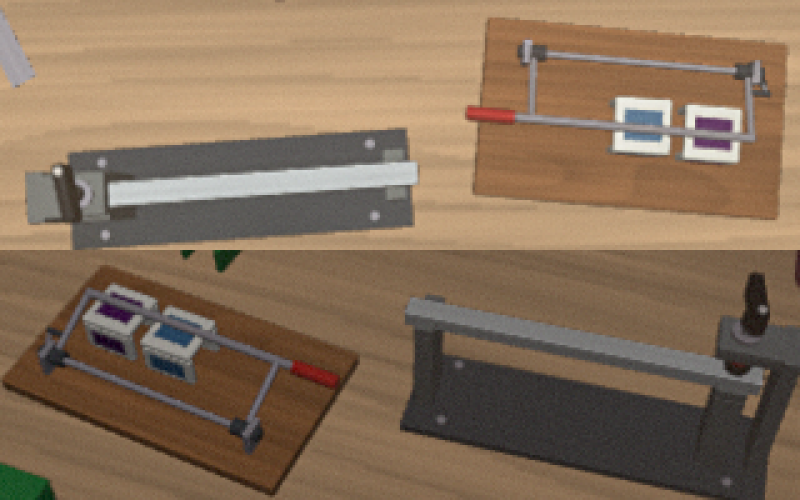

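The crop confirms it. There are two white tiles, with blue and purple patches, under the rod. The red handle is at the left end, and the knob wing has its white dot at the upper end (about top (173,273)). The two green saddles lie off the carrier and aren't meant.

```bash
python3 - <<'E'
from h import *
np.set_printoptions(precision=1,suppress=True)
c=optics.get_calibration('top')
f=lambda u,v,z:onz(c,150+u/2.5,205+v/2.5,z)
B=[f(*p,12) for p in [(70,153),(406,129),(413,227),(75,249)]]
o=np.mean(B,0); y=(B[0]+B[3]-B[1]-B[2])/2;print('stand',o,np.linalg.norm(y),'yaw ydir',np.degrees(np.arctan2(y[1],y[0])))
yh=y[:2]/np.linalg.norm(y[:2]); print('yh',yh,'clamp at',o[:2]+150*yh)
print('bar',*[f(*p,140) for p in [(417,161),(417,184),(110,183),(110,205)]])
print('knob ends',f(57,168,245),f(75,220,245))
C=[f(*p,18) for p in [(487,17),(787,42),(778,218),(473,193)]]
y=(C[0]+C[3]-C[1]-C[2])/2; x=(C[0]+C[1]-C[2]-C[3])/2
yh=y[:2]/np.linalg.norm(y[:2]);xh=np.array([yh[1],-yh[0]]); xh=xh if xh@x[:2]>0 else -xh
co=np.mean(C,0)[:2]-15*xh
print('carrier',co,'yh',yh,'xh',xh,np.linalg.norm(x),np.linalg.norm(y),'handle pred',co+164*yh)
print('handle ends',f(466,113,76),f(515,118,76))
for p in [(641,125),(712,133)]:
  q=f(*p,64); print('tile',q,(q[:2]-co)@xh,(q[:2]-co)@yh)
s=cv2.imread('pics/scene0.png');
E
```

```text
stand [458.  229.2  12. ] 377.35656100329413 yaw ydir 92.78537246494996
yh [-0.  1.] clamp at [450.7 379. ]
bar [480.   34.5 140. ] [456.9  35.  140. ] [464.  343.7 140. ] [442.  343.7 140. ]
knob ends [475.4 367.4 245. ] [427.5 350.6 245. ]
carrier [ 514.1 -208.7] yh [0.1 1. ] xh [ 1.  -0.1] 198.53635307110014 343.32802194357777 handle pred [531.1 -45.6]
handle ends [532.6 -20.   76. ] [526.2 -71.9  76. ]
tile [ 516.6 -209.2   64. ] 2.4909713114842784 -0.20390878011709593
tile [ 506.1 -286.6   64. ] 0.16008844791107205 -78.27942638774397
```

```bash
python3 - <<'E'
from h import *
np.set_printoptions(precision=1,suppress=True)
c=optics.get_calibration('top');s=optics.get_calibration('scene')
f=lambda u,v,z:onz(c,150+u/2.5,205+v/2.5,z)
print('arm ends',f(27,195,190),f(108,195,190),'disc',f(85,193,200))
def tri(a,b):
    o1,d1=ray(c,*a);o2,d2=ray(s,*b)
    t=np.linalg.lstsq(np.array([d1,-d2]).T,o2-o1,rcond=None)[0]
    return o1+t[0]*d1,o2+t[1]*d2
print(*tri((176.4,282.6),(457.8,232)))
# handle, tiles check
g=lambda u,v:(155+u/2.5,210+(v-250)/2.5)
print('handle',*tri((150+490/2.5,205+115.5/2.5),g(315,373)))
for q in [(451,369,245),(451,369,230),(451,379,230),(531,-46,70)]: print(q,proj(c,q),proj(s,q))
E
```

```text
arm ends [452.3 413.  190. ] [451.  333.4 190. ] disc [453.1 353.2 200. ]
[451.8 364.  227. ] [451.7 364.7 227.2]
handle [530.3 -46.3  64.8] [530.  -45.5  64.7]
(451, 369, 245) [172.1 282.8] [461.5 226.8]
(451, 369, 230) [173.9 283. ] [460.  231.4]
(451, 379, 230) [169.7 283. ] [464.5 232.4]
(531, -46, 70) [346.  250.8] [280.6 258.1]
```

```bash
python3 - <<'E'
from h import *
np.set_printoptions(precision=3,suppress=True)
from scipy.spatial.transform import Rotation as R
s=readout.read_state(); c=optics.get_calibration('wrist')
M=np.eye(4);M[:3,:3]=R.from_quat(s['orientation']).as_matrix();M[:3,3]=s['ee_pos']
print(np.linalg.inv(M)@c['T'],M); print({k:c[k] for k in c if k!='T'})
E
```

```text
[[  -0.      -0.959   -0.282   82.83 ]
 [   1.       0.      -0.      -0.27 ]
 [   0.      -0.282    0.959 -178.131]
 [   0.       0.       0.       1.   ]] [[   0.922    0.387   -0.     222.563]
 [   0.387   -0.922    0.002 -529.41 ]
 [   0.      -0.002   -1.     204.441]
 [   0.       0.       0.       1.   ]]
{'fx': 371.4604134110822, 'fy': 371.4604134110822, 'cx': 317.2542597765311, 'cy': 238.08948595273552, 'k1': -0.03135286610831789}
```

```bash
cat >> h.py <<'E'
def pose():
    from scipy.spatial.transform import Rotation as R
    s=readout.read_state(); M=R.from_quat(s['orientation']).as_matrix()
    return s,np.array(s['ee_pos']),M,np.degrees(np.arctan2(M[1,0],M[0,0]))
def go(*goals):
    """each goal (x,y,z,yaw): print chained shifts, assuming each is reached"""
    s,p,M,w=pose(); print('t %.1f'%s['time'],'at',p.round(1),'yaw %.1f'%w,'q6 %.2f'%s['joints'][5],'F',np.round(s['force'],1),'M',np.round(s['moment'],2),'grip',round(s['grip_width'],1),round(s['grip_force'],1))
    for g in goals:
        d=np.array(g[:3])-p; a=np.radians(w); x=np.array([np.cos(a),np.sin(a),0]); y=np.array([np.sin(a),-np.cos(a),0])
        print('  shift',np.round([d@x,d@y,-d[2]],1),'turn %.1f'%(w-g[3]),'len %.0f'%np.linalg.norm(d)); p=np.array(g[:3],float); w=g[3]
E
python3 -c "
from h import *
go((440,-330,240,15),(480,-60,240,5),(370,200,240,2.8),(369,294,60,2.8))"
```

```text
t 0.1 at [ 222.6 -529.4  204.4] yaw 22.8 q6 -0.15 F [-0.2 -0.8 -0.5] M [0.03 0.   0.01] grip 94.1 0.0
  shift [277.7 -99.6 -35.6] turn 7.8 len 297
  shift [ 108.5 -250.4   -0. ] turn 10.0 len 273
  shift [ -86.9 -268.6   -0. ] turn 2.2 len 282
  shift [  3.6 -93.9 180. ] turn 0.0 len 203
```

>>> {"api": "carry_out", "payload": {
  "motion": [
    [278,-100,-36,8],
    [278,-100,-36,8],
    [278,-100,-36,8],
    [278,-100,-36,8],
    [278,-100,-36,8]
  ]
}}

```text
time: 0.72
ee_pos: [441.7, -328.1, 241.4]
orientation: [0.992, 0.129, -0.0, -0.0]
force: [0.9, 0.1, -0.0]
grip_width: 94.0
grip_force: 0.0
```

>>> {"api": "carry_out", "payload": {
  "motion": [
    [108,-250,0,10],
    [108,-250,0,10],
    [108,-250,0,10],
    [108,-250,0,10],
    [108,-250,0,10]
  ]
}}

```text
time: 1.35
ee_pos: [480.4, -57.6, 241.0]
orientation: [0.999, 0.044, -0.0, -0.0]
force: [0.4, -0.2, 0.5]
grip_width: 94.4
grip_force: 0.0
```

>>> {"api": "carry_out", "payload": {
  "motion": [
    [-87,-268,0,2],
    [-87,-268,0,2],
    [-87,-268,0,2],
    [-87,-268,0,2],
    [-87,-268,0,2]
  ]
}}

```text
time: 1.98
ee_pos: [369.9, 201.0, 241.1]
orientation: [1.0, 0.026, -0.0, -0.0]
force: [0.3, 0.2, 0.5]
grip_width: 93.9
grip_force: 0.0
```

```bash
python3 -c "
from h import *
go((369,294,150,2.8),(369,294,60,2.8))
c=optics.get_calibration('wrist');snap('wrist','w1.png')
for q in [(452,364,230),(452,364,142)]: print(proj(c,q))"
```

```text
t 2.0 at [369.9 201.  241.1] yaw 3.0 q6 1.81 F [0.3 0.2 0.5] M [ 0.07 -0.04  0.01] grip 93.9 0.0
  shift [  3.9 -92.9  91.1] turn 0.2 len 130
  shift [ 0.  0. 90.] turn 0.0 len 90
[ -1.07724665 115.60968487]
[ 97.84301765 119.07193744]
```

View pics/w1.png

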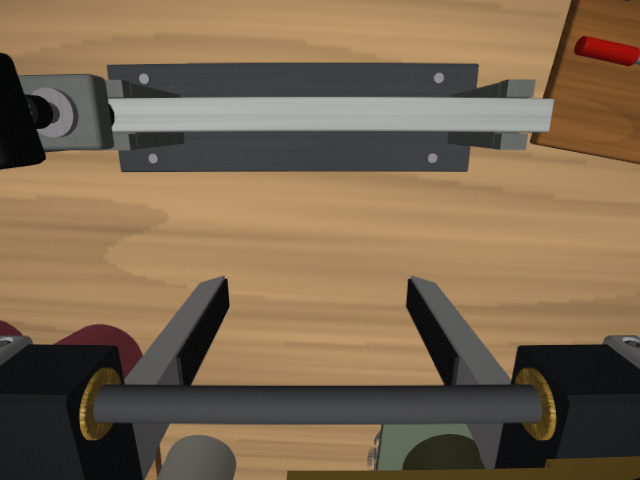

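The wrist view shows the bar from (108,115) to (552,115), the clamp arm at left, the black wing at (20,110), and the edge of the dark foot at (108,115). I'll go lower for a side view of the foot gap.

>>> {"api": "carry_out", "payload": {
  "motion": [
    [4,-93,91,0],
    [4,-93,91,0],
    [4,-93,91,0],
    [4,-93,180,0],
    [4,-93,180,0]
  ]
}}

```text
time: 2.65
ee_pos: [370.3, 290.2, 59.5]
orientation: [1.0, 0.024, -0.001, 0.001]
force: [-0.5, 0.6, 0.1]
grip_width: 94.0
grip_force: 0.0
```

```bash
python3 -c "
from h import *
go((369,294,60,2.8))
c=optics.get_calibration('wrist');im=snap('wrist','w2.png')
cv2.imwrite('pics/w2c.png',cv2.resize(im[40:240,0:266,::-1],(798,600),interpolation=cv2.INTER_CUBIC))
for z in (140,142,144,146): print(z,proj(c,(452,351,z)),proj(c,(452,364,z)))"
```

```text
t 2.6 at [370.3 290.2  59.5] yaw 2.8 q6 2.00 F [-0.5  0.6  0.1] M [ 0.01  0.07 -0.02] grip 94.0 0.0
  shift [-1.1 -3.8 -0.5] turn -0.0 len 4
140 [ 95.62584211 123.60852424] [ 45.57041041 121.73441781]
142 [ 91.08546533 123.54894156] [ 40.06269391 121.65291884]
144 [ 86.35716834 123.48817734] [ 34.33154517 121.5701563 ]
146 [ 81.42923194 123.42625124] [ 28.36347487 121.48620873]
```

View pics/w2c.png

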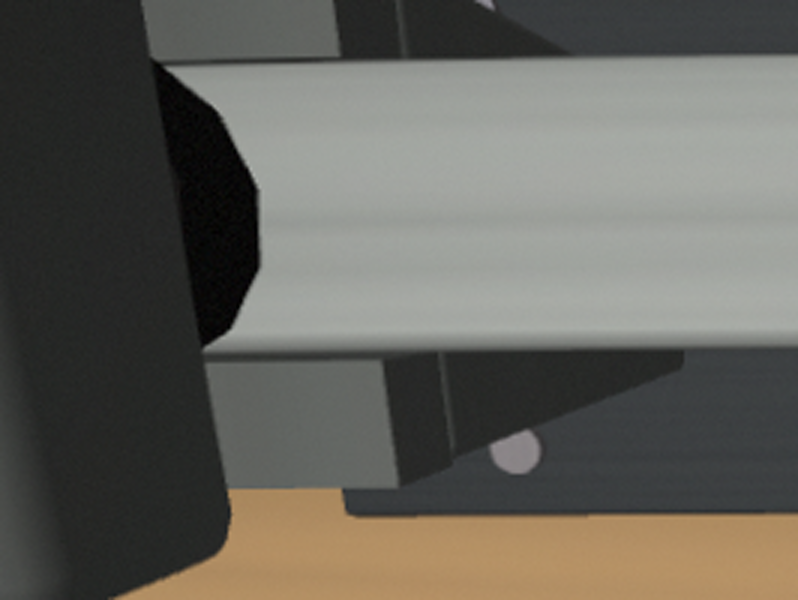

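The foot is the dark disc, with its near rim at crop (260,225), which is pixel (87,115). It hangs about 4 mm above the bar. I'll record the rim precisely, then go to the knob.

```bash
cat >> h.py <<'E'
def foot(save=None,x=452,y=351):
    """subpixel rightmost dark rim of the foot; z of rim if it lies at (x,y)"""
    c=optics.get_calibration('wrist'); im=optics.read_camera('wrist')
    if save: cv2.imwrite('pics/'+save,im[:,:,::-1])
    v0=int(proj(c,(x,y,142))[1]); g=im[v0-14:v0+4].astype(float).mean(2)
    us=[]
    for r in g:
        k=np.where((r[:200]<40))[0].max(); b=r[k+6]; d=r[max(k-6,0)]; h=(b+d)/2
        j=next(i for i in range(k-4,k+8) if r[i]<=h<r[i+1]); us.append(j+(h-r[j])/(r[j+1]-r[j]))
    u=max(us); zs=np.linspace(136,150,141); pu=[proj(c,(x,y,z))[0] for z in zs]
    print('rim u %.2f row %d'%(u,v0-14+int(np.argmax(us))),'z %.2f'%np.interp(-u,-np.array(pu),zs)); return u
E
python3 -c "
from h import *
foot()
go((400,300,330,2.8),(452,364,300,199))"
```

```text
rim u 74.39 row 120 z 143.96
t 2.8 at [369.3 289.6  59.1] yaw 2.7 q6 2.00 F [-0.8 -0.6 -0.6] M [ 0.01 -0.01 -0.  ] grip 94.0 0.0
  shift [  31.1   -8.9 -270.9] turn -0.1 len 273
  shift [ 55.1 -61.4  30. ] turn -196.2 len 88
```

```bash
python3 -c "
from h import *
foot();foot('w3.png')
go()"
```

```text
rim u 81.79 row 123 z 144.09
rim u 92.09 row 128 z 144.00
t 2.9 at [372.4 291.6  62.5] yaw 2.7 q6 2.00 F [-0.1  0.3  1.2] M [ 0.04 -0.03 -0.04] grip 94.3 0.0
```

>>> {"api": "carry_out", "payload": {
  "motion": [
    [31,-9,-271,0],
    [31,-9,-271,0],
    [31,-9,-271,0],
    [31,-9,-271,0],
    [31,-9,-271,0]
  ]
}}

```text
time: 3.48
ee_pos: [404.6, 303.2, 341.3]
orientation: [1.0, 0.024, 0.007, -0.003]
force: [-0.7, 0.1, 0.0]
grip_width: 94.0
grip_force: 0.0
```

>>> {"api": "carry_out", "payload": {
  "motion": [
    [55,-61,30,-50],
    [55,-61,30,-50],
    [55,-61,30,-50],
    [55,-61,30,-50],
    [55,-61,30,-50]
  ]
}}

```text
time: 4.1
ee_pos: [454.8, 366.0, 305.8]
orientation: [0.895, 0.446, 0.003, -0.0]
force: [-0.0, 0.9, 1.1]
grip_width: 93.7
grip_force: 0.0
```

>>> {"api": "carry_out", "payload": {
  "motion": [
    [0,0,0,-50],
    [0,0,0,-50],
    [0,0,0,-50],
    [0,0,0,-50],
    [0,0,0,-50]
  ]
}}

```text
time: 4.72
ee_pos: [454.7, 365.9, 306.0]
orientation: [0.622, 0.783, 0.002, 0.001]
force: [-0.5, -0.1, -0.0]
grip_width: 93.7
grip_force: 0.0
```

>>> {"api": "carry_out", "payload": {
  "motion": [
    [0,0,0,-50],
    [0,0,0,-50],
    [0,0,0,-50],
    [0,0,0,-50],
    [0,0,0,-50]
  ]
}}

```text
time: 5.35
ee_pos: [454.8, 365.9, 306.0]
orientation: [0.233, 0.972, 0.002, 0.002]
force: [-0.5, 0.2, 0.1]
grip_width: 94.0
grip_force: 0.0
```

>>> {"api": "carry_out", "payload": {
  "motion": [
    [0,0,0,-46],
    [0,0,0,-46],
    [0,0,0,-46],
    [0,0,0,-46],
    [0,0,0,-46]
  ]
}}

```text
time: 5.98
ee_pos: [454.8, 365.9, 306.0]
orientation: [-0.164, 0.986, 0.001, 0.003]
force: [-0.8, -0.3, 0.4]
grip_width: 93.4
grip_force: 0.0
```

```bash
python3 -c "
from h import *
go((452,364,300,199))
c=optics.get_calibration('wrist');snap('wrist','w4.png')
print(proj(c,(452,364,245)))"
```

```text
t 6.0 at [454.8 365.9 306. ] yaw -161.1 q6 -1.37 F [-0.8 -0.3  0.4] M [ 0.08 -0.16 -0.01] grip 93.4 0.0
  shift [ 3.2 -0.9  6. ] turn -360.1 len 7
[315.42515964 249.99514356]
```

View pics/w4.png

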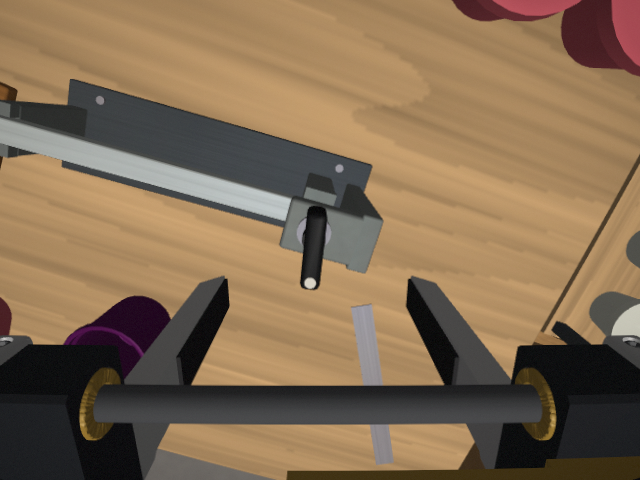

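The wing runs from (317,207) to (309,290), with the white dot at its lower end (310,284).

```bash
python3 -c "
from h import *
c=optics.get_calibration('wrist')
a=onz(c,317,208,245);b=onz(c,310,289,245)
m=(a+b)/2;d=b-a;print(m,np.linalg.norm(d),np.degrees(np.arctan2(d[1],d[0])))
w=np.degrees(np.arctan2(d[1],d[0]))+180
if w>180:w-=360
go((m[0],m[1],250,w),(m[0],m[1],219,w))"
```

```text
[452.33483021 362.66139495 245.        ] 58.01506804493184 14.065837150849731
t 6.0 at [454.8 365.9 306. ] yaw -161.1 q6 -1.37 F [-0.7  0.4 -0.6] M [ 0.07 -0.12 -0.07] grip 94.0 0.0
  shift [ 3.4 -2.3 56. ] turn 4.9 len 56
  shift [ 0.  0. 31.] turn 0.0 len 31
```

>>> {"api": "carry_out", "payload": {
  "motion": [
    [3.4,-2.3,56,4.9],
    [3.4,-2.3,56,4.9],
    [3.4,-2.3,87,4.9],
    [3.4,-2.3,87,4.9]
  ],
  "grip": -0.2
}}

```text
time: 6.52
ee_pos: [451.4, 362.6, 216.4]
orientation: [-0.121, 0.993, -0.0, -0.0]
force: [0.1, -0.3, 0.5]
grip_width: 57.3
grip_force: 0.0
```

>>> {"api": "carry_out", "payload": {
  "motion": [
    [0,0,0,0],
    [0,0,0,0],
    [0,0,0,0],
    [0,0,0,0],
    [0,0,0,0]
  ],
  "grip": -1,
  "grip_force": 25
}}

```text
time: 7.15
ee_pos: [451.8, 362.3, 216.1]
orientation: [-0.121, 0.993, -0.001, 0.001]
force: [0.7, -5.9, 4.9]
grip_width: 14.2
grip_force: 47.0
```

```bash
python3 -c "
from h import *
go()"
```

```text
t 7.2 at [451.8 362.3 216.1] yaw -166.1 q6 -1.29 F [ 0.7 -5.9  4.9] M [-0.92 -0.38 -0.03] grip 14.2 47.0
```

>>> {"api": "carry_out", "payload": {
  "motion": [
    [0,0,0.22,10],
    [0,0,0.44,20],
    [0,0,0.67,30],
    [0,0,0.89,40],
    [0,0,1.11,50]
  ]
}}

```text
time: 7.78
ee_pos: [452.4, 364.1, 215.3]
orientation: [0.313, 0.95, 0.002, 0.001]
force: [2.5, 1.9, 1.1]
grip_width: 14.3
grip_force: 53.8
```

```bash
python3 -c "
from h import *
go()"
```

```text
t 7.8 at [452.4 364.1 215.3] yaw 143.6 q6 -0.41 F [2.5 1.9 1.1] M [ 0.33 -0.56  0.09] grip 14.3 53.8
```

>>> {"api": "carry_out", "payload": {
  "motion": [
    [0,0,0.22,10],
    [0,0,0.44,20],
    [0,0,0.67,30],
    [0,0,0.89,40],
    [0,0,1.11,50]
  ]
}}

```text
time: 8.4
ee_pos: [454.1, 365.1, 214.3]
orientation: [0.685, 0.729, 0.004, 0.001]
force: [7.0, 3.8, -1.0]
grip_width: 13.5
grip_force: 50.5
```

>>> {"api": "carry_out", "payload": {
  "motion": [
    [0,0,0.22,10],
    [0,0,0.44,20],
    [0,0,0.67,30],
    [0,0,0.89,40],
    [0,0,1.11,50]
  ]
}}

```text
time: 9.02
ee_pos: [455.9, 364.3, 213.4]
orientation: [0.929, 0.371, 0.006, -0.0]
force: [11.2, 2.6, -2.5]
grip_width: 13.6
grip_force: 51.7
```

>>> {"api": "carry_out", "payload": {
  "motion": [
    [0,0,0.22,10],
    [0,0,0.44,20],
    [0,0,0.67,30],
    [0,0,0.89,40],
    [0,0,1.11,50]
  ]
}}

```text
time: 9.65
ee_pos: [453.2, 362.9, 212.7]
orientation: [0.998, -0.056, 0.002, -0.001]
force: [2.8, -1.9, 3.8]
grip_width: 13.8
grip_force: 40.4
```

```bash
python3 -c "
from h import *
go()"
```

```text
t 9.7 at [453.2 362.9 212.7] yaw -6.5 q6 2.21 F [ 2.8 -1.9  3.8] M [-0.25 -0.42 -0.02] grip 13.8 40.4
```

>>> {"api": "carry_out", "payload": {
  "motion": [
    [0,0,0,0],
    [0,0,0,0],
    [0,0,-50,0],
    [0,0,-100,0],
    [0,0,-100,0]
  ],
  "grip": -0.2
}}

```text
time: 10.28
ee_pos: [453.0, 364.2, 315.9]
orientation: [0.999, -0.053, 0.004, -0.003]
force: [-0.4, 0.1, -0.1]
grip_width: 37.5
grip_force: 0.0
```

>>> {"api": "carry_out", "payload": {
  "motion": [
    [-75,-82,0,-9.3],
    [-75,-82,0,-9.3],
    [-75,-82,120,-9.3],
    [-75,-82,240,-9.3],
    [-75,-82,240,-9.3]
  ]
}}

```text
time: 10.9
ee_pos: [383.5, 451.4, 119.7]
orientation: [1.0, 0.029, -0.001, 0.001]
force: [0.6, -0.1, 0.1]
grip_width: 37.8
grip_force: 0.0
```

```bash
python3 -c "
from h import *
go((369,291,60,2.8))"
```

```text
t 10.9 at [383.5 451.4 119.7] yaw 3.3 q6 2.23 F [ 0.6 -0.1  0.1] M [-0.02 -0.   -0.02] grip 37.8 0.0
  shift [-23.7 159.3  59.7] turn 0.5 len 172
```

>>> {"api": "carry_out", "payload": {
  "motion": [
    [-24,0,-60,0],
    [-24,0,-130,0],
    [-24,0,-190,0],
    [-24,50,-190,0],
    [-24,110,-190,0]
  ]
}}

```text
time: 11.52
ee_pos: [367.2, 340.5, 313.1]
orientation: [1.0, 0.029, -0.0, 0.0]
force: [1.9, -1.0, 0.4]
grip_width: 37.8
grip_force: 0.0
```

>>> {"api": "carry_out", "payload": {
  "motion": [
    [0,50,0,0],
    [0,50,62,0],
    [0,50,125,0],
    [0,50,187,0],
    [0,50,250,0]
  ]
}}

```text
time: 12.15
ee_pos: [368.5, 290.3, 60.7]
orientation: [1.0, 0.028, -0.001, 0.0]
force: [0.5, 0.9, -0.8]
grip_width: 37.6
grip_force: 0.0
```

>>> {"api": "carry_out", "payload": {
  "motion": [
    [0,0,0,0],
    [0,0,0,0],
    [0,0,0,0]
  ]
}}

```text
time: 12.52
ee_pos: [372.8, 292.6, 67.0]
orientation: [1.0, 0.028, 0.003, -0.001]
force: [0.2, -0.4, 0.2]
grip_width: 37.7
grip_force: 0.0
```

```bash
python3 -c "
from h import *
foot();foot();foot('w5.png')
go((369,291,60,2.8))"
```

```text
rim u 123.71 row 123 z 139.56
rim u 123.39 row 116 z 139.52
rim u 122.11 row 119 z 139.54
t 12.7 at [372.1 292.2  66.3] yaw 3.2 q6 2.00 F [-0.4 -0.4  0.1] M [ 0.03 -0.03 -0.02] grip 37.6 0.0
  shift [-3.1  1.   6.3] turn 0.4 len 7
```

```bash
python3 -c "
from h import *
go((372,292,326,33),(452.5,363,306,83),(452.5,363,306,133),(452.5,363,300,173.7),(452.5,363,212,173.7))"
```

```text
t 12.7 at [372.1 292.2  66.3] yaw 3.2 q6 2.00 F [-0.4 -0.4  0.1] M [ 0.03 -0.03 -0.02] grip 37.6 0.0
  shift [-1.000e-01  2.000e-01 -2.597e+02] turn -29.8 len 260
  shift [106.2 -15.7  20. ] turn -50.0 len 109
  shift [ 0.  0. -0.] turn -50.0 len 0
  shift [0. 0. 6.] turn -40.7 len 6
  shift [ 0.  0. 88.] turn 0.0 len 88
```

>>> {"api": "carry_out", "payload": {
  "motion": [
    [0,0,-62,0],
    [0,0,-125,0],
    [0,0,-187,-10],
    [0,0,-250,-20],
    [0,0,-260,-30]
  ]
}}

```text
time: 13.3
ee_pos: [372.9, 292.6, 331.6]
orientation: [0.957, 0.288, 0.007, -0.001]
force: [0.4, 0.4, -0.7]
grip_width: 37.5
grip_force: 0.0
```

>>> {"api": "carry_out", "payload": {
  "motion": [
    [25,-4,5,-10],
    [50,-8,10,-20],
    [75,-12,15,-30],
    [106,-16,20,-40],
    [106,-16,20,-50]
  ]
}}

```text
time: 13.92
ee_pos: [451.2, 363.4, 303.8]
orientation: [0.746, 0.666, 0.0, -0.0]
force: [-1.2, -0.3, -0.7]
grip_width: 37.3
grip_force: 0.0
```

>>> {"api": "carry_out", "payload": {
  "motion": [
    [0,0,0,-50],
    [0,0,0,-50],
    [0,0,0,-50],
    [0,0,0,-50],
    [0,0,0,-50]
  ]
}}

```text
time: 14.55
ee_pos: [450.4, 362.7, 305.3]
orientation: [0.395, 0.919, 0.001, 0.001]
force: [0.6, -0.4, 0.1]
grip_width: 38.0
grip_force: 0.0
```

>>> {"api": "carry_out", "payload": {
  "motion": [
    [0,0,6,-40.5],
    [0,0,6,-40.5],
    [0,0,6,-40.5],
    [0,0,6,-40.5],
    [0,0,6,-40.5]
  ]
}}

```text
time: 15.18
ee_pos: [450.4, 362.7, 299.1]
orientation: [0.056, 0.998, 0.0, 0.001]
force: [0.0, -0.2, -0.4]
grip_width: 37.4
grip_force: 0.0
```

```bash
python3 -c "
from h import *
c=optics.get_calibration('wrist');im=snap('wrist','w6.png')
# black wing mask near expected place
p=proj(c,(452.5,363,240)); print(p)
hs=im.astype(int).max(2); m=np.zeros(hs.shape,np.uint8); x,y=p.astype(int)
m[y-70:y+70,x-45:x+45]=(hs[y-70:y+70,x-45:x+45]<28)*255
n,l,st,ce=cv2.connectedComponentsWithStats(m); k=1+np.argmax(st[1:,4]); print(st[k],ce[k])
r=cv2.minAreaRect(cv2.findContours((l==k).astype(np.uint8),0,1)[0][0]);print(r)
go((452.5,363,212,173.7))"
```

```text
[317.38739141 258.78560752]
[307 214  22  83 576] [315.6875     246.49305556]
((317.9720458984375, 254.8011016845703), (81.85455322265625, 20.98322105407715), 87.70938873291016)
t 15.2 at [450.4 362.7 299. ] yaw 173.6 q6 -0.93 F [ 0.2 -0.4  0.5] M [ 0.04 -0.15 -0.03] grip 37.6 0.0
  shift [-2.1  0.5 87. ] turn -0.1 len 87
```

View pics/w6.png

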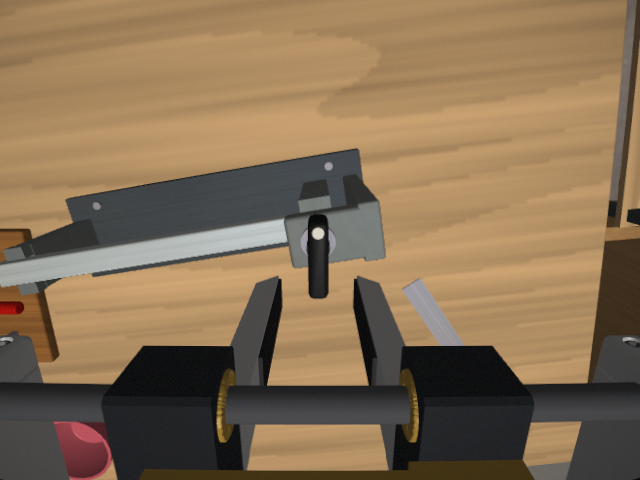

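The wing is centred and aligned between the fingers, with the dot now at (318,233). I'll regrip and turn 170° more.

>>> {"api": "carry_out", "payload": {
  "motion": [
    [-2,0.5,50,0],
    [-2,0.5,87,0],
    [-2,0.5,87,0]
  ]
}}

```text
time: 15.6
ee_pos: [450.0, 361.5, 207.7]
orientation: [0.056, 0.998, -0.002, -0.003]
force: [-0.7, 0.7, 0.3]
grip_width: 37.7
grip_force: 0.0
```

>>> {"api": "carry_out", "payload": {
  "motion": [
    [0,0,0,0],
    [0,0,0,0],
    [0,0,0,0],
    [0,0,0,0]
  ],
  "grip": -1
}}

```text
time: 16.1
ee_pos: [453.5, 363.0, 213.2]
orientation: [0.055, 0.998, 0.0, 0.002]
force: [-1.4, -2.1, 5.6]
grip_width: 13.7
grip_force: 25.0
```

>>> {"api": "carry_out", "payload": {
  "motion": [
    [0,0,0.22,10],
    [0,0,0.44,20],
    [0,0,0.67,30],
    [0,0,0.89,40],
    [0,0,1.11,50]
  ]
}}

```text
time: 16.73
ee_pos: [453.9, 363.7, 212.1]
orientation: [0.474, 0.88, 0.002, 0.001]
force: [1.7, 0.1, 4.0]
grip_width: 14.1
grip_force: 25.0
```

>>> {"api": "carry_out", "payload": {
  "motion": [
    [0,0,0.22,10],
    [0,0,0.44,20],
    [0,0,0.67,30],
    [0,0,0.89,40],
    [0,0,1.11,50]
  ]
}}

```text
time: 17.35
ee_pos: [454.8, 363.7, 211.1]
orientation: [0.802, 0.597, 0.003, 0.001]
force: [4.0, 0.8, 4.5]
grip_width: 14.1
grip_force: 25.0
```

>>> {"api": "carry_out", "payload": {
  "motion": [
    [0,0,0.22,10],
    [0,0,0.44,20],
    [0,0,0.67,30],
    [0,0,0.89,40],
    [0,0,1.11,50]
  ]
}}

```text
time: 17.98
ee_pos: [455.4, 363.2, 210.0]
orientation: [0.979, 0.202, 0.004, -0.0]
force: [3.2, -1.6, 4.0]
grip_width: 13.7
grip_force: 25.0
```

>>> {"api": "carry_out", "payload": {
  "motion": [
    [0,0,0.22,10],
    [0,0,0.44,20],
    [0,0,0.44,20],
    [0,0,0.44,20]
  ]
}}

```text
time: 18.48
ee_pos: [455.5, 362.8, 209.6]
orientation: [0.999, 0.032, 0.004, -0.0]
force: [3.9, -1.0, 4.6]
grip_width: 13.6
grip_force: 25.0
```

```bash
python3 -c "
from h import *
go((453,363,300,2.8),(371,291,290,2.8),(371,291,65,2.8))"
```

```text
t 18.5 at [455.5 362.8 209.6] yaw 3.6 q6 2.03 F [ 3.9 -1.   4.6] M [-0.5  -0.69 -0.07] grip 13.6 25.0
  shift [ -2.5  -0.3 -90.4] turn 0.8 len 90
  shift [-85.4  67.9  10. ] turn 0.0 len 110
  shift [  0.   0. 225.] turn 0.0 len 225
```

>>> {"api": "carry_out", "payload": {
  "motion": [
    [0,0,0,0],
    [0,0,0,0],
    [-2,0,-50,0],
    [-2,0,-90,0],
    [-2,0,-90,0]
  ],
  "grip": -0.2
}}

```text
time: 19.1
ee_pos: [451.5, 363.9, 300.8]
orientation: [0.999, 0.032, 0.003, -0.002]
force: [0.2, 0.1, -0.7]
grip_width: 37.5
grip_force: 0.0
```

>>> {"api": "carry_out", "payload": {
  "motion": [
    [-43,34,0,0],
    [-85,68,0,0],
    [-85,68,62,0],
    [-85,68,125,0],
    [-85,68,187,0]
  ]
}}

```text
time: 19.73
ee_pos: [367.8, 288.5, 106.9]
orientation: [0.999, 0.032, -0.001, 0.0]
force: [0.4, 0.2, -0.9]
grip_width: 37.3
grip_force: 0.0
```

>>> {"api": "carry_out", "payload": {
  "motion": [
    [0,0,48,0],
    [0,0,48,0],
    [0,0,48,0],
    [0,0,48,0],
    [0,0,48,0]
  ]
}}

```text
time: 20.35
ee_pos: [371.5, 290.3, 64.2]
orientation: [0.999, 0.032, 0.002, -0.001]
force: [-0.5, 0.3, -0.4]
grip_width: 37.4
grip_force: 0.0
```

```bash
python3 -c "
from h import *
foot();foot();foot('w7.png')
go((371,291,60,2.8))
im=cv2.imread('pics/w7.png');cv2.imwrite('pics/w7c.png',cv2.resize(im[40:240,0:266],(798,600),interpolation=cv2.INTER_CUBIC))"
```

```text
rim u 113.37 row 111 z 138.77
rim u 111.83 row 108 z 138.85
rim u 110.54 row 108 z 138.78
t 20.5 at [370.6 289.8  63.2] yaw 3.7 q6 1.99 F [-0.2  0.4 -0.7] M [ 0.02  0.   -0.02] grip 37.7 0.0
  shift [ 0.5 -1.2  3.2] turn 0.9 len 3
```

View pics/w7c.png

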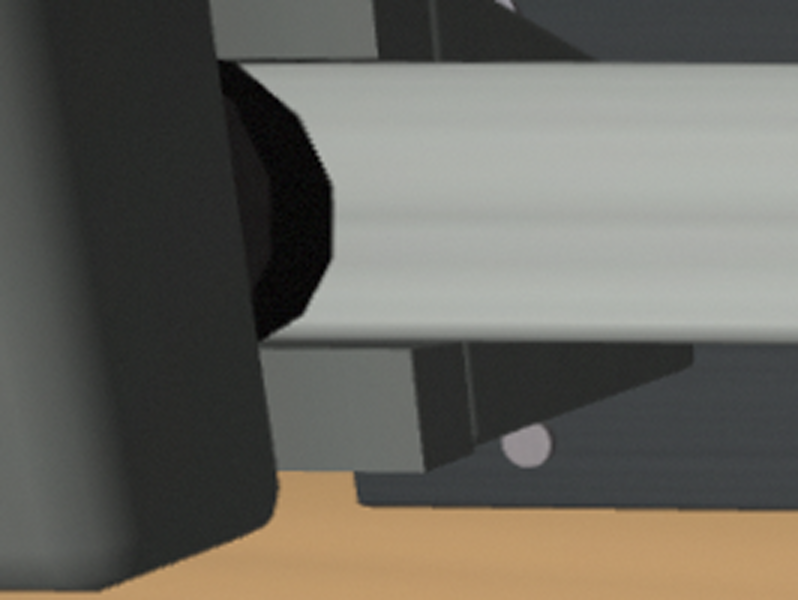

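The foot has come down 5.2 mm and now rests on the bar. The screw has advanced 8.2 mm, so the foot is pushed in about 3.0 mm and needs about 45° more. I'll regrip from the flipped side.

```bash
python3 -c "
from h import *
go((371,290,320,33),(453,363,306,83),(453,363,306,133),(453,363,296,183.6),(453,363,208,183.6))"
```

```text
t 20.5 at [370.6 289.8  63.2] yaw 3.7 q6 1.99 F [-0.2  0.4 -0.7] M [ 0.02  0.   -0.02] grip 37.7 0.0
  shift [ 4.000e-01 -2.000e-01 -2.568e+02] turn -29.3 len 257
  shift [108.5 -16.6  14. ] turn -50.0 len 111
  shift [ 0.  0. -0.] turn -50.0 len 0
  shift [ 0.  0. 10.] turn -50.6 len 10
  shift [ 0.  0. 88.] turn 0.0 len 88
```

>>> {"api": "carry_out", "payload": {
  "motion": [
    [0,0,-62,0],
    [0,0,-125,0],
    [0,0,-187,-10],
    [0,0,-250,-20],
    [0,0,-257,-29.5]
  ]
}}

```text
time: 21.12
ee_pos: [372.5, 290.8, 326.0]
orientation: [0.958, 0.288, 0.006, -0.001]
force: [-0.7, -0.2, -0.1]
grip_width: 37.6
grip_force: 0.0
```

>>> {"api": "carry_out", "payload": {
  "motion": [
    [25,-4,3,-10],
    [50,-8,6,-20],
    [75,-12,10,-30],
    [108,-16.5,14,-40],
    [108.5,-16.5,14,-50]
  ]
}}

```text
time: 21.75
ee_pos: [452.5, 363.4, 304.0]
orientation: [0.746, 0.666, -0.001, -0.0]
force: [-0.2, 0.0, 0.1]
grip_width: 37.4
grip_force: 0.0
```

>>> {"api": "carry_out", "payload": {
  "motion": [
    [0,0,0,-50],
    [0,0,0,-50],
    [0,0,0,-50],
    [0,0,0,-50],
    [0,0,0,-50]
  ]
}}

```text
time: 22.38
ee_pos: [451.6, 362.6, 305.4]
orientation: [0.395, 0.919, 0.0, 0.0]
force: [-0.4, 0.7, 0.0]
grip_width: 37.5
grip_force: 0.0
```

>>> {"api": "carry_out", "payload": {
  "motion": [
    [0,0,10,-50.5],
    [0,0,10,-50.5],
    [0,0,10,-50.5],
    [0,0,10,-50.5],
    [0,0,10,-50.5]
  ]
}}

```text
time: 23.0
ee_pos: [451.6, 362.6, 295.4]
orientation: [-0.035, 0.999, 0.0, 0.0]
force: [0.4, 0.7, -1.1]
grip_width: 37.7
grip_force: 0.0
```

```bash
python3 -c "
from h import *
c=optics.get_calibration('wrist');im=snap('wrist','w8.png')
p=proj(c,(452.5,363,237))
hs=im.astype(int).max(2); m=np.zeros(hs.shape,np.uint8); x,y=p.astype(int)
m[y-70:y+70,x-45:x+45]=(hs[y-70:y+70,x-45:x+45]<40)*255
n,l,st,ce=cv2.connectedComponentsWithStats(m); k=1+np.argmax(st[1:,4]); print(p,st[k],ce[k])
r=cv2.minAreaRect(cv2.findContours((l==k).astype(np.uint8),0,1)[0][0]);print(r)
go((453,363,208,183.6))"
```

```text
[317.25780339 257.64649495] [307 212  21  84 925] [316.18810811 248.1827027 ]
((317.0, 253.5), (83.0, 20.0), 90.0)
t 23.1 at [451.6 362.5 295.3] yaw -175.9 q6 -1.12 F [-0.1  0.5  0.1] M [ 0.06 -0.13  0.01] grip 37.6 0.0
  shift [-1.4  0.4 87.3] turn -359.5 len 87
```

>>> {"api": "carry_out", "payload": {
  "motion": [
    [-1,0.4,50,0],
    [-1,0.4,87,0],
    [-1,0.4,87,0]
  ]
}}

```text
time: 23.42
ee_pos: [450.2, 361.7, 204.6]
orientation: [-0.032, 0.999, -0.002, -0.004]
force: [-0.4, 0.4, -0.1]
grip_width: 37.5
grip_force: 0.0
```

>>> {"api": "carry_out", "payload": {
  "motion": [
    [0,0,0,0],
    [0,0,0,0],
    [0,0,0,0],
    [0,0,0,0]
  ],
  "grip": -1
}}

```text
time: 23.92
ee_pos: [454.0, 362.8, 210.5]
orientation: [-0.032, 0.999, -0.0, 0.002]
force: [-0.4, -3.5, 6.0]
grip_width: 13.8
grip_force: 25.0
```

>>> {"api": "carry_out", "payload": {
  "motion": [
    [0,0,0.22,10],
    [0,0,0.44,20],
    [0,0,0.67,30],
    [0,0,0.89,40],
    [0,0,1,45]
  ]
}}

```text
time: 24.55
ee_pos: [454.1, 363.2, 209.5]
orientation: [0.354, 0.935, 0.001, 0.002]
force: [-0.7, -2.2, 5.6]
grip_width: 13.6
grip_force: 25.0
```

>>> {"api": "carry_out", "payload": {
  "motion": [
    [0,0,0,0],
    [0,0,0,0]
  ]
}}

```text
time: 24.8
ee_pos: [454.1, 363.3, 209.5]
orientation: [0.353, 0.936, 0.001, 0.002]
force: [0.8, -2.3, 5.7]
grip_width: 13.4
grip_force: 25.0
```

```bash
python3 -c "
from h import *
go((453,363,300,139),(490,230,300,90),(529,20,250,5),(531,-46,200,5))"
```

```text
t 24.8 at [454.1 363.3 209.5] yaw 138.7 q6 -0.32 F [ 0.8 -2.3  5.7] M [-0.56 -0.18 -0.05] grip 13.4 25.0
  shift [  0.7  -0.9 -90.5] turn -0.3 len 90
  shift [-115.2  -76.1   -0. ] turn 49.0 len 138
  shift [-210.   39.   50.] turn 85.0 len 219
  shift [-3.8 65.9 50. ] turn 0.0 len 83
```

```bash
python3 -c "
from h import *
go((453,363,300,139),(490,160,300,100),(530,-46,200,84))"
```

```text
t 24.8 at [454.1 363.3 209.5] yaw 138.7 q6 -0.32 F [ 0.8 -2.3  5.7] M [-0.56 -0.18 -0.05] grip 13.4 25.0
  shift [  0.7  -0.9 -90.5] turn -0.3 len 90
  shift [-161.1 -128.9   -0. ] turn 39.0 len 206
  shift [-209.8    3.6  100. ] turn 16.0 len 232
```

>>> {"api": "carry_out", "payload": {
  "motion": [
    [0,0,0,0],
    [0,0,0,0],
    [1,0,-45,0],
    [1,0,-90,0],
    [1,0,-90,0]
  ],
  "grip": -0.2
}}

```text
time: 25.42
ee_pos: [453.9, 365.3, 302.0]
orientation: [0.353, 0.936, 0.004, 0.003]
force: [-0.5, 0.1, 0.0]
grip_width: 37.6
grip_force: 0.0
```

>>> {"api": "carry_out", "payload": {
  "motion": [
    [-32,-26,0,8],
    [-64,-52,0,16],
    [-96,-78,0,24],
    [-128,-104,0,32],
    [-161,-129,0,39]
  ]
}}

```text
time: 26.05
ee_pos: [486.8, 159.4, 295.3]
orientation: [0.646, 0.763, -0.001, -0.001]
force: [0.5, -0.4, -0.1]
grip_width: 37.7
grip_force: 0.0
```

>>> {"api": "carry_out", "payload": {
  "motion": [
    [-52,1,0,4],
    [-105,2,20,8],
    [-157,3,60,12],
    [-210,4,100,16],
    [-210,4,100,16]
  ]
}}

```text
time: 26.68
ee_pos: [523.7, -47.5, 192.0]
orientation: [0.746, 0.666, -0.003, -0.004]
force: [-0.2, 0.4, -0.3]
grip_width: 37.6
grip_force: 0.0
```

```bash
python3 -c "
from h import *
c=optics.get_calibration('wrist');im=snap('wrist','w9.png')
h=cv2.cvtColor(im,cv2.COLOR_RGB2HSV); m=(((h[...,0]<6)|(h[...,0]>174))&(h[...,1]>180)&(h[...,2]>90)).astype(np.uint8)
n,l,st,ce=cv2.connectedComponentsWithStats(m); k=1+np.argmax(st[1:,4]); print(st[k],ce[k])
r=cv2.minAreaRect(cv2.findContours((l==k).astype(np.uint8),0,1)[0][0]);print(r)
b=cv2.boxPoints(r); e=sorted([(np.linalg.norm(b[i]-b[(i+1)%4]),i) for i in range(4)])[:2]
P=[onz(c,*((b[i]+b[(i+1)%4])/2),70) for _,i in e]; m=(P[0]+P[1])/2; d=P[1]-P[0]; w=np.degrees(np.arctan2(d[1],d[0]))%180; print(P,m,np.linalg.norm(d),w)
go((m[0],m[1],110,w),(m[0],m[1],53,w))"
```

```text
[ 322  196   19   63 1092] [330.44688645 226.61904762]
((331.0, 227.0), (62.0, 18.0), 90.0)
[array([537.23160025, -18.34124906,  70.        ]), array([531.67028272, -71.55802209,  70.        ])] [534.45094149 -44.94963558  70.        ] 53.50657141985305 84.03406855379963
t 26.7 at [524.7 -46.8 193.4] yaw 83.5 q6 -0.14 F [-1.  -0.3 -0.4] M [-0.01 -0.08  0.01] grip 37.8 0.0
  shift [ 3.   9.5 83.4] turn -0.5 len 84
  shift [ 0.  0. 57.] turn 0.0 len 57
```

View pics/w9.png

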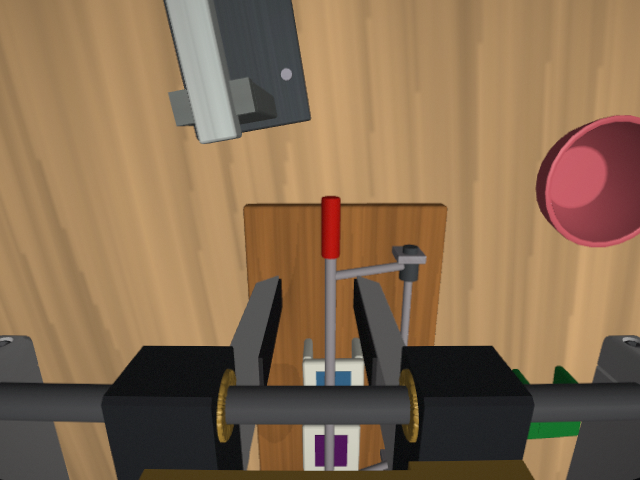

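The red handle is at (331,227), and the rod and tiles are below it. I'll descend and grip it.

>>> {"api": "carry_out", "payload": {
  "motion": [
    [3,9,50,-0.5],
    [3,9,83,-0.5],
    [3,9,110,-0.5],
    [3,9,139,-0.5],
    [3,9,139,-0.5]
  ]
}}

```text
time: 27.35
ee_pos: [534.3, -41.7, 56.6]
orientation: [0.741, 0.671, -0.001, -0.002]
force: [0.3, -1.3, -0.8]
grip_width: 37.4
grip_force: 0.0
```

>>> {"api": "carry_out", "payload": {
  "motion": [
    [0,0,0,0],
    [0,0,0,0],
    [0,0,0,0],
    [0,0,0,0]
  ],
  "grip": -1,
  "grip_force": 15
}}

```text
time: 27.85
ee_pos: [534.1, -43.2, 59.4]
orientation: [0.742, 0.67, -0.001, -0.002]
force: [-6.9, 1.5, 7.1]
grip_width: 15.6
grip_force: 15.0
```

```bash
python3 -c "
from h import *
go()"
```

```text
t 27.9 at [534.1 -43.2  59.4] yaw 84.2 q6 -0.14 F [-6.9  1.5  7.1] M [ 0.21  1.33 -0.04] grip 15.6 15.0
```

>>> {"api": "carry_out", "payload": {
  "motion": [
    [0,3,-8,0],
    [0,7.4,-14,0],
    [0,12,-21,0],
    [0,17.6,-27,0],
    [0,30,-37,0]
  ]
}}

```text
time: 28.48
ee_pos: [555.8, -45.5, 94.0]
orientation: [0.742, 0.671, -0.008, -0.009]
force: [-24.4, 0.4, 18.8]
grip_width: 15.4
grip_force: 15.0
```

```bash
python3 -c "
from h import *
go()"
```

```text
t 28.5 at [555.8 -45.5  94. ] yaw 84.2 q6 -0.13 F [-24.4   0.4  18.8] M [ 0.17  5.   -0.03] grip 15.4 15.0
```

>>> {"api": "carry_out", "payload": {
  "motion": [
    [0,-3,-5,0],
    [0,3,-10,0],
    [0,10,-13,0],
    [0,18,-17,0]
  ]
}}

```text
time: 28.98
ee_pos: [584.1, -48.8, 113.9]
orientation: [0.742, 0.67, -0.001, -0.0]
force: [-5.9, 0.6, 3.0]
grip_width: 15.2
grip_force: 15.0
```

```bash
python3 -c "
from h import *
go()"
```

```text
t 29.0 at [584.1 -48.8 113.9] yaw 84.2 q6 -0.13 F [-5.9  0.6  3. ] M [ 0.02  1.1  -0.06] grip 15.2 15.0
```

>>> {"api": "carry_out", "payload": {
  "motion": [
    [0,7,-3,0],
    [0,14,-4,0],
    [0,26,-5,0],
    [0,34,-4,0],
    [0,42,-3,0]
  ]
}}

```text
time: 29.6
ee_pos: [627.0, -53.4, 115.1]
orientation: [0.742, 0.67, 0.0, 0.001]
force: [-1.9, -2.2, 0.6]
grip_width: 15.4
grip_force: 15.0
```

```bash
python3 -c "
from h import *
go()"
```

```text
t 29.6 at [627.  -53.4 115.1] yaw 84.2 q6 -0.12 F [-1.9 -2.2  0.6] M [-0.38  0.41 -0.03] grip 15.4 15.0
```

>>> {"api": "carry_out", "payload": {
  "motion": [
    [0,8,2,0],
    [0,15,5,0],
    [0,22,9,0],
    [0,29,13,0],
    [0,36,19,0]
  ]
}}

```text
time: 30.22
ee_pos: [662.3, -56.5, 95.8]
orientation: [0.742, 0.67, 0.0, 0.0]
force: [0.1, -2.6, -0.3]
grip_width: 15.7
grip_force: 15.0
```

```bash
python3 -c "
from h import *
go()"
```

```text
t 30.2 at [662.3 -56.5  95.8] yaw 84.2 q6 -0.11 F [ 0.1 -2.6 -0.3] M [-0.44  0.12 -0.04] grip 15.7 15.0
```

>>> {"api": "carry_out", "payload": {
  "motion": [
    [0,0,0,0],
    [0,0,0,0],
    [0,0,-40,0],
    [0,0,-100,0],
    [0,0,-160,0]
  ],
  "grip": -0.3
}}

```text
time: 30.85
ee_pos: [660.6, -55.7, 257.7]
orientation: [0.742, 0.671, -0.0, -0.001]
force: [0.4, -0.7, 0.5]
grip_width: 32.9
grip_force: 0.0
```

```bash
python3 -c "
from h import *
go((540,-170,270,84))"
```

```text
t 30.9 at [660.6 -55.7 257.7] yaw 84.2 q6 -0.11 F [ 0.4 -0.7  0.5] M [-0.04 -0.12 -0.01] grip 32.9 0.0
  shift [-125.9 -108.5  -12.3] turn 0.2 len 167
```

>>> {"api": "carry_out", "payload": {
  "motion": [
    [-62,-45,-6,0],
    [-125,-90,-12,0],
    [-193,-126,-12,0],
    [-193,-126,-12,0],
    [-193,-126,-12,0]
  ],
  "grip": 0.8
}}

```text
time: 31.48
ee_pos: [514.9, -237.4, 268.8]
orientation: [0.743, 0.669, 0.0, -0.0]
force: [-0.2, 0.8, -0.0]
grip_width: 79.5
grip_force: 0.0
```

>>> {"api": "carry_out", "payload": {
  "motion": [
    [0,0,0,0],
    [0,0,0,0]
  ]
}}

```text
time: 31.72
ee_pos: [517.4, -234.4, 268.2]
orientation: [0.741, 0.671, 0.0, -0.0]
force: [-0.1, 1.0, 0.3]
grip_width: 84.5
grip_force: 0.0
```

```bash
cat >> h.py <<'E'
def tiles(im,c,z,lo=150,sat=60,win=None):
    h=cv2.cvtColor(im,cv2.COLOR_RGB2HSV); m=((h[...,1]<sat)&(h[...,2]>lo)).astype(np.uint8)
    if win: k=np.zeros_like(m); x0,x1,y0,y1=win; k[y0:y1,x0:x1]=1; m*=k
    m=cv2.morphologyEx(m,cv2.MORPH_OPEN,np.ones((3,3),np.uint8))
    for q in cv2.findContours(m,0,1)[0]:
        if cv2.contourArea(q)<500: continue
        r=cv2.minAreaRect(q); b=cv2.boxPoints(r); P=np.array([onz(c,*p,z)[:2] for p in b]); e=P[1]-P[0]
        print('px',np.round(r[0]),'world',P.mean(0).round(1),'sides',np.round([np.linalg.norm(e),np.linalg.norm(P[2]-P[1])],1),'yaw %.1f'%(np.degrees(np.arctan2(e[1],e[0]))%90))
E
python3 -c "
from h import *
c=optics.get_calibration('wrist');im=snap('wrist','w10.png')
go(); tiles(im,c,64)"
```

```text
t 31.8 at [ 517.4 -234.4  268.1] yaw 84.3 q6 -0.48 F [-0.5  0.5 -0. ] M [-0.09 -0.03 -0.07] grip 84.7 0.0
px [315. 257.] world [ 509.9 -285.5] sides [57.6 60. ] yaw 84.3
px [318. 187.] world [ 520.2 -209.7] sides [57.6 60.1] yaw 84.3
```

View pics/w10.png

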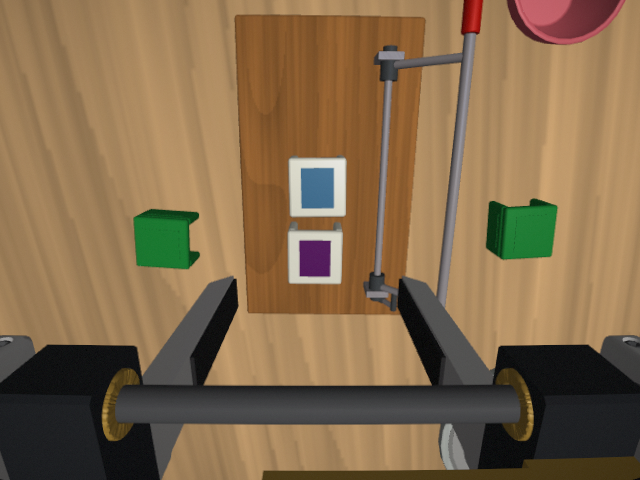

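The hold-down stays open. The blue tile is at (318,187) and the purple at (315,257), both square to the tool. I'll pick the blue one first.

```bash
python3 -c "
from h import *
go((520.2,-209.7,28,84.3))"
```

```text
t 31.8 at [ 517.4 -234.4  268.1] yaw 84.3 q6 -0.48 F [-0.5  0.5 -0. ] M [-0.09 -0.03 -0.07] grip 84.7 0.0
  shift [ 24.9   0.4 240.1] turn 0.0 len 241
```

>>> {"api": "carry_out", "payload": {
  "motion": [
    [25,0.4,60,0],
    [25,0.4,120,0],
    [25,0.4,160,0],
    [25,0.4,190,0],
    [25,0.4,215,0]
  ]
}}

```text
time: 32.4
ee_pos: [519.7, -209.4, 51.5]
orientation: [0.741, 0.671, -0.0, -0.001]
force: [-0.3, -0.7, 0.2]
grip_width: 84.2
grip_force: 0.0
```

>>> {"api": "carry_out", "payload": {
  "motion": [
    [0,0,12,0],
    [0,0,25,0],
    [0,0,25,0],
    [0,0,25,0]
  ]
}}

```text
time: 32.9
ee_pos: [520.5, -211.3, 29.1]
orientation: [0.742, 0.67, 0.0, 0.001]
force: [0.2, -0.5, 0.1]
grip_width: 84.6
grip_force: 0.0
```

```bash
python3 -c "
from h import *
go((520.2,-209.7,28,84.3))"
```

```text
t 32.9 at [ 520.5 -211.3   29.1] yaw 84.2 q6 -0.44 F [ 0.2 -0.5  0.1] M [-0.01 -0.07  0.02] grip 84.6 0.0
  shift [ 1.6 -0.4  1.1] turn -0.1 len 2
```

>>> {"api": "carry_out", "payload": {
  "motion": [
    [0,0,0,0],
    [0,0,0,0],
    [0,0,0,0],
    [0,0,0,0]
  ],
  "grip": -1,
  "grip_force": 30
}}

```text
time: 33.4
ee_pos: [519.8, -211.1, 28.6]
orientation: [0.742, 0.67, 0.0, 0.0]
force: [0.3, 0.4, 2.7]
grip_width: 59.7
grip_force: 30.0
```

>>> {"api": "carry_out", "payload": {
  "motion": [
    [0,0,-20,0],
    [0,0,-50,0],
    [0,0,-100,0],
    [0,0,-150,0],
    [0,0,-200,0]
  ]
}}

```text
time: 34.02
ee_pos: [519.1, -210.6, 229.1]
orientation: [0.742, 0.67, -0.0, -0.001]
force: [-0.2, -0.5, -1.9]
grip_width: 59.4
grip_force: 30.0
```

```bash
python3 -c "
from h import *
go((490,20,230,88),(458,240,230,92.8),(458,240,118,92.8))"
```

```text
t 34.0 at [ 519.1 -210.6  229.1] yaw 84.2 q6 -0.44 F [-0.2 -0.5 -1.9] M [-0.05 -0.13  0.02] grip 59.4 30.0
  shift [226.4 -52.3  -0.9] turn -3.8 len 232
  shift [218.7 -39.7  -0. ] turn -4.8 len 222
  shift [  0.   0. 112.] turn 0.0 len 112
```

>>> {"api": "carry_out", "payload": {
  "motion": [
    [40,-9,-1,-1],
    [87,-20,-1,-2],
    [135,-31,-1,-3],
    [182,-42,-1,-4],
    [226,-52,-1,-4]
  ]
}}

```text
time: 34.65
ee_pos: [489.9, 20.8, 228.7]
orientation: [0.718, 0.696, -0.0, -0.0]
force: [-0.8, -0.4, -1.1]
grip_width: 60.0
grip_force: 30.0
```

>>> {"api": "carry_out", "payload": {
  "motion": [
    [44,-8,0,-1],
    [90,-16,0,-2],
    [136,-25,0,-3],
    [182,-33,0,-4],
    [218,-40,0,-4.8]
  ]
}}

```text
time: 35.28
ee_pos: [456.7, 240.0, 228.6]
orientation: [0.688, 0.726, -0.0, -0.0]
force: [0.2, -0.3, -1.5]
grip_width: 59.9
grip_force: 30.0
```

>>> {"api": "carry_out", "payload": {
  "motion": [
    [0,0,0,0],
    [0,0,0,0]
  ]
}}

```text
time: 35.52
ee_pos: [457.4, 237.8, 228.7]
orientation: [0.688, 0.725, -0.001, -0.0]
force: [0.4, -0.3, -0.9]
grip_width: 60.1
grip_force: 30.0
```

```bash
python3 -c "
from h import *
c=optics.get_calibration('wrist');im=snap('wrist','w11.png')
for y in (260,300,345):
  p=onz(c,*proj(c,(458,y,140)),140); print(proj(c,(470,y,140)),proj(c,(446,y,140)))
go((458,240,150,92.8),(458,240,113,92.8))"
```

```text
[335.91023335 215.71645918] [303.32506391 214.04245298]
[339.65495126 160.54672615] [305.70879779 158.73003808]
[344.20884033  92.96777191] [308.65789258  90.97177219]
t 35.6 at [457.6 237.5 228.8] yaw 92.9 q6 0.26 F [-0.6  0.4 -1.1] M [-0.02 -0.06 -0.03] grip 59.9 30.0
  shift [ 2.5  0.6 78.8] turn 0.1 len 79
  shift [ 0.  0. 37.] turn 0.0 len 37
```

View pics/w11.png

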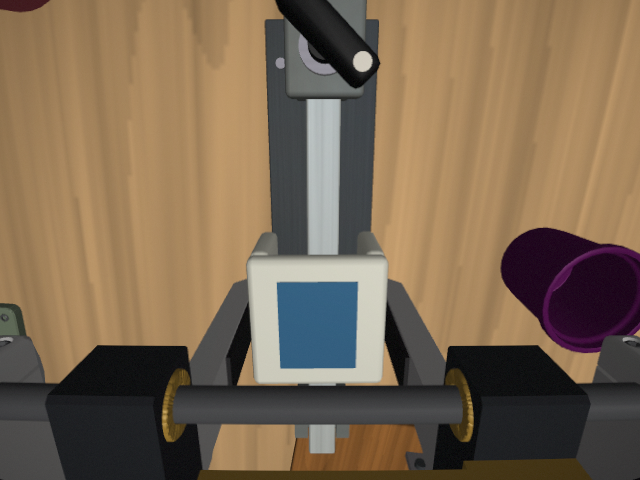

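The bar's edges at row 160 are (307,341), so its centre is about x=461 at y=240. The tile sits straight in the grip above it. The wing's dot is at (362,61), as expected.

>>> {"api": "carry_out", "payload": {
  "motion": [
    [2,3.5,30,0],
    [2,3.5,60,0],
    [2,3.5,85,0],
    [2,3.5,105,0],
    [2,3.5,113,0]
  ]
}}

```text
time: 36.2
ee_pos: [460.4, 239.0, 114.8]
orientation: [0.689, 0.725, -0.001, -0.001]
force: [0.0, 0.5, -0.8]
grip_width: 59.9
grip_force: 30.0
```

```bash
python3 -c "
from h import *
go((461,240,113,92.8))"
```

```text
t 36.2 at [460.4 239.  114.8] yaw 92.9 q6 0.26 F [ 0.   0.5 -0.8] M [-0.03 -0.07 -0.01] grip 59.9 30.0
  shift [1.  0.6 1.8] turn 0.1 len 2
```

>>> {"api": "carry_out", "payload": {
  "motion": [
    [0,0.5,1,0],
    [0,0.5,2,0],
    [0,0.5,2,0]
  ]
}}

```text
time: 36.58
ee_pos: [462.3, 240.7, 115.1]
orientation: [0.688, 0.725, 0.001, 0.0]
force: [1.3, 0.7, -1.2]
grip_width: 60.0
grip_force: 30.0
```

>>> {"api": "carry_out", "payload": {
  "motion": [
    [0,0,0,0],
    [0,0,0,0],
    [0,0,0,0],
    [0,0,0,0]
  ],
  "grip": 0.7
}}

```text
time: 37.08
ee_pos: [461.6, 240.6, 114.4]
orientation: [0.688, 0.725, 0.0, 0.0]
force: [-0.1, -0.7, -0.7]
grip_width: 80.0
grip_force: 0.0
```

>>> {"api": "carry_out", "payload": {
  "motion": [
    [0,0,-20,0],
    [0,0,-60,0],
    [0,0,-110,0],
    [0,0,-140,0],
    [0,0,-140,0]
  ]
}}

```text
time: 37.7
ee_pos: [463.5, 241.2, 257.3]
orientation: [0.688, 0.725, 0.003, 0.002]
force: [0.6, 0.5, -0.6]
grip_width: 79.8
grip_force: 0.0
```

```bash
python3 -c "
from h import *
c=optics.get_calibration('wrist');im=snap('wrist','w12.png')
tiles(im,c,149,lo=190,win=(200,440,180,380))
go((490,20,240,88),(510,-285.5,240,84.3))"
```

```text
px [314. 234.] world [462.  242.5] sides [55.4 58.4] yaw 2.9
t 37.8 at [462.  240.7 254.7] yaw 93.0 q6 0.26 F [-0.5 -0.9 -0.4] M [-0.06 -0.04  0.01] grip 79.9 0.0
  shift [-221.8   16.4   14.7] turn 5.0 len 223
  shift [-304.6   30.6   -0. ] turn 3.7 len 306
```

View pics/w12.png

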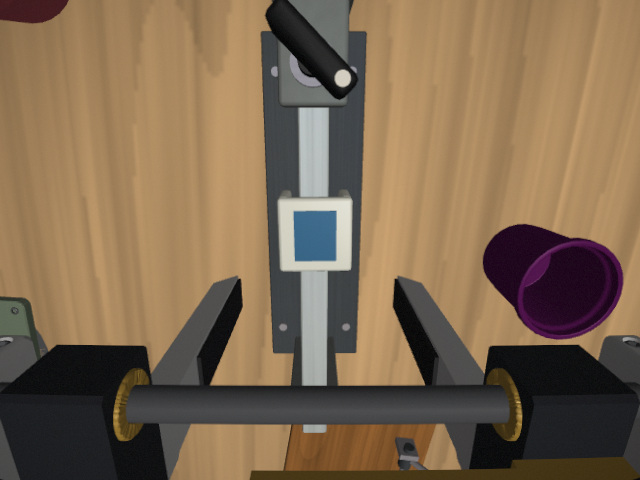

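The blue tile hangs straight astride the bar at (314,234). Now I'll go for the purple one.

>>> {"api": "carry_out", "payload": {
  "motion": [
    [-50,4,0,1],
    [-100,8,3,2],
    [-160,12,6,3],
    [-222,16,10,4],
    [-222,16,10,5]
  ]
}}

```text
time: 38.38
ee_pos: [487.7, 16.0, 241.0]
orientation: [0.722, 0.692, -0.002, -0.002]
force: [0.5, 1.0, 0.2]
grip_width: 79.9
grip_force: 0.0
```

>>> {"api": "carry_out", "payload": {
  "motion": [
    [-55,6,0,1],
    [-110,12,0,2],
    [-170,17,0,3],
    [-230,23,0,3.7],
    [-280,28,0,3.7]
  ]
}}

```text
time: 39.0
ee_pos: [506.8, -261.3, 241.9]
orientation: [0.741, 0.671, -0.0, -0.002]
force: [0.1, 0.3, 0.3]
grip_width: 80.0
grip_force: 0.0
```

>>> {"api": "carry_out", "payload": {
  "motion": [
    [0,0,0,0],
    [0,0,0,0]
  ]
}}

```text
time: 39.25
ee_pos: [506.9, -259.3, 242.4]
orientation: [0.741, 0.671, 0.0, -0.002]
force: [-0.9, 0.7, -1.2]
grip_width: 79.8
grip_force: 0.0
```

```bash
python3 -c "
from h import *
c=optics.get_calibration('wrist');im=snap('wrist','w13.png')
tiles(im,c,64); go((510,-285.5,28,84.3))"
```

```text
px [323. 242.] world [ 509.6 -286. ] sides [56.9 60.9] yaw 84.4
t 39.3 at [ 507.1 -259.   242.9] yaw 84.4 q6 -0.53 F [ 0.1 -0.3 -0.8] M [-0.02 -0.09  0.03] grip 79.8 0.0
  shift [-26.1   5.5 214.9] turn 0.1 len 217
```

>>> {"api": "carry_out", "payload": {
  "motion": [
    [-27,5,50,0],
    [-27,5,100,0],
    [-27,5,140,0],
    [-27,5,170,0],
    [-27,5,190,0]
  ]
}}

```text
time: 39.92
ee_pos: [509.0, -285.4, 52.3]
orientation: [0.741, 0.672, -0.0, -0.002]
force: [0.2, 0.7, 0.2]
grip_width: 79.9
grip_force: 0.0
```

>>> {"api": "carry_out", "payload": {
  "motion": [
    [0,0,12,0],
    [0,0,24,0],
    [0,0,24,0],
    [0,0,24,0]
  ]
}}

```text
time: 40.42
ee_pos: [510.2, -288.8, 31.1]
orientation: [0.741, 0.671, 0.0, 0.001]
force: [0.4, -0.7, 0.1]
grip_width: 79.7
grip_force: 0.0
```

>>> {"api": "carry_out", "payload": {
  "motion": [
    [0,0,0,0],
    [0,0,0,0],
    [0,0,0,0],
    [0,0,0,0]
  ],
  "grip": -1,
  "grip_force": 30
}}

```text
time: 40.92
ee_pos: [509.8, -288.8, 30.7]
orientation: [0.741, 0.671, -0.0, 0.0]
force: [-0.3, 0.1, 2.3]
grip_width: 60.0
grip_force: 30.0
```

>>> {"api": "carry_out", "payload": {
  "motion": [
    [0,0,-20,0],
    [0,0,-50,0],
    [0,0,-100,0],
    [0,0,-150,0],
    [0,0,-200,0]
  ]
}}

```text
time: 41.55
ee_pos: [509.4, -288.2, 232.9]
orientation: [0.741, 0.671, 0.0, 0.0]
force: [0.3, -0.2, -1.2]
grip_width: 59.9
grip_force: 30.0
```

```bash
python3 -c "
from h import *
go((495,-60,230,88),(466,140,230,93),(466,140,114,93))"
```

```text
t 41.5 at [ 509.4 -288.2  232.9] yaw 84.3 q6 -0.56 F [ 0.3 -0.2 -1.2] M [-0.   -0.09  0.  ] grip 59.9 30.0
  shift [225.7 -37.1   2.9] turn -3.7 len 229
  shift [198.9 -36.   -0. ] turn -5.0 len 202
  shift [  0.   0. 116.] turn 0.0 len 116
```

>>> {"api": "carry_out", "payload": {
  "motion": [
    [40,-7,0,-1],
    [87,-14,1,-2],
    [135,-22,2,-3],
    [182,-30,3,-3.7],
    [226,-37,3,-3.7]
  ]
}}

```text
time: 42.18
ee_pos: [494.8, -58.2, 228.2]
orientation: [0.719, 0.695, 0.0, 0.0]
force: [0.4, 0.0, -0.9]
grip_width: 60.0
grip_force: 30.0
```

>>> {"api": "carry_out", "payload": {
  "motion": [
    [40,-7,0,-1],
    [87,-15,0,-2],
    [135,-24,0,-3],
    [175,-32,0,-4],
    [199,-36,0,-5]
  ]
}}

```text
time: 42.8
ee_pos: [465.5, 142.2, 228.3]
orientation: [0.687, 0.726, 0.001, 0.0]
force: [-0.4, -1.2, -1.5]
grip_width: 59.8
grip_force: 30.0
```

>>> {"api": "carry_out", "payload": {
  "motion": [
    [0,0,0,0],
    [0,0,0,0]
  ]
}}

```text
time: 43.05
ee_pos: [466.3, 139.7, 227.7]
orientation: [0.688, 0.725, 0.0, 0.0]
force: [0.6, -0.6, -1.8]
grip_width: 59.9
grip_force: 30.0
```

```bash
python3 -c "
from h import *
c=optics.get_calibration('wrist');im=snap('wrist','w14.png').astype(int)
for y in (185,195):
  v=int(proj(c,(465,y,140))[1]); r=im[v].sum(1)/3; print(y,v,[proj(c,(x,y,140))[0].round(1) for x in (453,477)], [ (i,int(r[i])) for i in range(280,362,3)])
go((466,140,120,93))"
```

```text
185 183 [np.float64(301.7), np.float64(335.1)] [(280, 64), (283, 63), (286, 63), (289, 65), (292, 62), (295, 67), (298, 63), (301, 93), (304, 169), (307, 172), (310, 174), (313, 171), (316, 171), (319, 175), (322, 175), (325, 174), (328, 174), (331, 176), (334, 74), (337, 65), (340, 64), (343, 63), (346, 66), (349, 63), (352, 64), (355, 63), (358, 65), (361, 64)]
195 169 [np.float64(302.2), np.float64(336.1)] [(280, 63), (283, 64), (286, 64), (289, 63), (292, 62), (295, 66), (298, 64), (301, 108), (304, 167), (307, 173), (310, 173), (313, 171), (316, 169), (319, 176), (322, 174), (325, 173), (328, 175), (331, 176), (334, 87), (337, 65), (340, 63), (343, 62), (346, 66), (349, 65), (352, 64), (355, 64), (358, 65), (361, 65)]
t 43.1 at [466.5 139.4 227.6] yaw 92.9 q6 0.06 F [ 0.5  0.7 -0.9] M [-0.05 -0.05  0.05] grip 59.7 30.0
  shift [  0.6  -0.4 107.6] turn -0.1 len 108
```

>>> {"api": "carry_out", "payload": {
  "motion": [
    [0,0,30,0],
    [0,0,60,0],
    [0,0,85,0],
    [0,0,102,0],
    [0,0,109,0]
  ]
}}

```text
time: 43.72
ee_pos: [466.0, 139.5, 117.4]
orientation: [0.689, 0.725, -0.001, -0.0]
force: [0.6, -0.1, -0.7]
grip_width: 59.8
grip_force: 30.0
```

>>> {"api": "carry_out", "payload": {
  "motion": [
    [0,0,1.5,0],
    [0,0,2.5,0],
    [0,0,2.5,0]
  ]
}}

```text
time: 44.1
ee_pos: [466.9, 140.3, 116.5]
orientation: [0.688, 0.725, 0.001, 0.001]
force: [-0.3, -0.1, -0.9]
grip_width: 59.8
grip_force: 30.0
```

```bash
python3 -c "
from h import *
go((466,140,115.5,93))"
```

```text
t 44.1 at [466.9 140.3 116.5] yaw 93.0 q6 0.06 F [-0.3 -0.1 -0.9] M [-0.08 -0.09 -0.03] grip 59.8 30.0
  shift [-0.3 -0.9  1. ] turn -0.0 len 1
```

>>> {"api": "carry_out", "payload": {
  "motion": [
    [0,0,0,0],
    [0,0,0,0],
    [0,0,0,0],
    [0,0,0,0]
  ],
  "grip": 0.7
}}

```text
time: 44.6
ee_pos: [466.3, 140.2, 115.8]
orientation: [0.688, 0.725, 0.0, 0.0]
force: [-0.1, -0.3, -0.3]
grip_width: 79.8
grip_force: 0.0
```

>>> {"api": "carry_out", "payload": {
  "motion": [
    [0,0,-20,0],
    [0,0,-60,0],
    [0,0,-110,0],
    [0,0,-140,0],
    [0,0,-140,0]
  ]
}}

```text
time: 45.22
ee_pos: [468.3, 140.4, 258.7]
orientation: [0.688, 0.725, 0.003, 0.002]
force: [1.0, 0.5, 0.2]
grip_width: 79.9
grip_force: 0.0
```

```bash
python3 -c "
from h import *
c=optics.get_calibration('wrist');im=snap('wrist','w15.png')
tiles(im,c,149,lo=190,win=(200,440,60,380))
go((560,80,250,90),(660,-57,220,84.3))"
```

```text
px [315. 232.] world [467.2 143.4] sides [54.8 57.6] yaw 2.9
px [316. 102.] world [462.5 241.7] sides [54.9 57.1] yaw 3.0
t 45.3 at [466.7 140.3 256.3] yaw 93.0 q6 0.06 F [ 0.2 -0.6 -0.6] M [-0.09 -0.02  0.  ] grip 79.9 0.0
  shift [-65.   90.    6.3] turn 3.0 len 111
  shift [-137.  100.   30.] turn 5.7 len 172
```

View pics/w15.png

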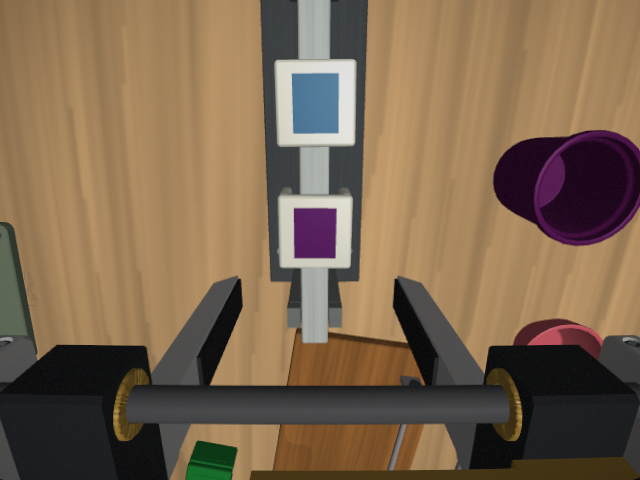

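Both tiles hang straight, at (316,102) and (315,232), with a clear gap between them. Now I'll go to the open hold-down.

>>> {"api": "carry_out", "payload": {
  "motion": [
    [-40,50,3,1],
    [-65,90,6,2],
    [-110,120,15,4],
    [-155,155,25,7],
    [-202,190,36,8.7]
  ],
  "grip": -0.2
}}

```text
time: 45.9
ee_pos: [666.1, -52.6, 216.1]
orientation: [0.742, 0.671, -0.001, -0.002]
force: [0.5, 0.7, 0.1]
grip_width: 38.2
grip_force: 0.0
```

>>> {"api": "carry_out", "payload": {
  "motion": [
    [0,0,0,0],
    [0,0,0,0],
    [0,0,0,0]
  ]
}}

```text
time: 46.28
ee_pos: [665.8, -50.2, 219.6]
orientation: [0.741, 0.672, -0.0, -0.0]
force: [0.4, -0.5, 0.0]
grip_width: 37.5
grip_force: 0.0
```

```bash
python3 -c "
from h import *
c=optics.get_calibration('wrist');im=snap('wrist','w16.png')
h=cv2.cvtColor(im,cv2.COLOR_RGB2HSV); m=(((h[...,0]<4)|(h[...,0]>176))&(h[...,1]>200)&(h[...,2]>90)).astype(np.uint8)
n,l,st,ce=cv2.connectedComponentsWithStats(m); k=1+np.argmax(st[1:,4]); print(st[k],ce[k])
r=cv2.minAreaRect(cv2.findContours((l==k).astype(np.uint8),0,1)[0][0]);print(r)
b=cv2.boxPoints(r); e=sorted([(np.linalg.norm(b[i]-b[(i+1)%4]),i) for i in range(4)])[:2]
P=[onz(c,*((b[i]+b[(i+1)%4])/2),96) for _,i in e]; m=(P[0]+P[1])/2; d=P[1]-P[0]; w=np.degrees(np.arctan2(d[1],d[0]))%180; print(m,np.linalg.norm(d),w)
go((m[0],m[1],82,84.3))"
```

```text
[ 311  211   19   61 1013] [319.74531096 241.18065153]
((319.8360595703125, 241.05841064453125), (17.069664001464844, 60.15620422363281), 1.432096242904663)
[667.01535689 -59.49903998  96.        ] 53.38910602728198 83.1201882320142
t 46.3 at [666.  -50.2 220.2] yaw 84.4 q6 -0.11 F [0.8 0.8 0.8] M [-0.08 -0.02  0.03] grip 37.8 0.0
  shift [ -9.2   1.9 138.2] turn 0.1 len 138
```

>>> {"api": "carry_out", "payload": {
  "motion": [
    [-9,1.5,50,0],
    [-9,1.5,90,0],
    [-9,1.5,120,0],
    [-9,1.5,140,0],
    [-9,1.5,140,0]
  ]
}}

```text
time: 46.95
ee_pos: [665.9, -59.8, 78.6]
orientation: [0.741, 0.671, -0.001, -0.001]
force: [-0.1, -0.1, -0.2]
grip_width: 37.5
grip_force: 0.0
```

>>> {"api": "carry_out", "payload": {
  "motion": [
    [0,0,0,0],
    [0,0,0,0],
    [0,0,0,0],
    [0,0,0,0]
  ],
  "grip": -1,
  "grip_force": 15
}}

```text
time: 47.45
ee_pos: [666.9, -60.8, 81.4]
orientation: [0.741, 0.671, -0.0, -0.0]
force: [-3.8, 0.4, 5.3]
grip_width: 15.6
grip_force: 15.0
```

```bash
python3 -c "
from h import *
go()"
```

```text
t 47.5 at [666.9 -60.8  81.4] yaw 84.3 q6 -0.12 F [-3.8  0.4  5.3] M [ 0.03  0.71 -0.05] grip 15.6 15.0
```

>>> {"api": "carry_out", "payload": {
  "motion": [
    [0,-6,-5.5,0],
    [0,-12,-10.4,0],
    [0,-19,-15,0],
    [0,-26,-18.3,0],
    [0,-41.5,-23.2,0]
  ]
}}

```text
time: 48.08
ee_pos: [630.5, -56.9, 106.8]
orientation: [0.742, 0.671, 0.004, 0.004]
force: [5.3, 1.3, 4.7]
grip_width: 15.3
grip_force: 15.0
```

```bash
python3 -c "
from h import *
go()"
```

```text
t 48.1 at [630.5 -56.9 106.8] yaw 84.3 q6 -0.13 F [5.3 1.3 4.7] M [ 0.14 -1.31 -0.02] grip 15.3 15.0
```

>>> {"api": "carry_out", "payload": {
  "motion": [
    [0,-8,-1.5,0],
    [0,-16,-1.8,0],
    [0,-32,-0.3,0],
    [0,-40,1.5,0],
    [0,-47.7,4.3,0]
  ]
}}

```text
time: 48.7
ee_pos: [577.0, -51.1, 98.6]
orientation: [0.741, 0.671, -0.0, -0.001]
force: [-0.6, 2.7, 1.4]
grip_width: 15.5
grip_force: 15.0
```

```bash
python3 -c "
from h import *
go()"
```

```text
t 48.7 at [577.  -51.1  98.6] yaw 84.3 q6 -0.14 F [-0.6  2.7  1.4] M [ 0.45 -0.25 -0.06] grip 15.5 15.0
```

>>> {"api": "carry_out", "payload": {
  "motion": [
    [0,-7.5,3.5,0],
    [0,-14.3,7.6,0],
    [0,-20.8,12.5,0],
    [0,-26.8,18,0],
    [0,-32,24,0]
  ]
}}

```text
time: 49.32
ee_pos: [545.8, -48.7, 73.8]
orientation: [0.741, 0.671, -0.0, -0.0]
force: [-0.4, 2.7, -1.2]
grip_width: 15.2
grip_force: 15.0
```

>>> {"api": "carry_out", "payload": {
  "motion": [
    [0,-5,6.5,0],
    [0,-8.5,13,0],
    [0,-12.4,21,0],
    [0,-12.6,22,0],
    [0,-12.6,22,0]
  ]
}}

```text
time: 49.95
ee_pos: [533.5, -47.5, 52.3]
orientation: [0.741, 0.671, -0.001, -0.0]
force: [-0.6, 0.9, -3.1]
grip_width: 15.6
grip_force: 15.0
```

```bash
python3 -c "
from h import *
go()"
```

```text
t 50.0 at [533.5 -47.5  52.3] yaw 84.3 q6 -0.15 F [-0.6  0.9 -3.1] M [ 0.18  0.06 -0.04] grip 15.6 15.0
```

>>> {"api": "carry_out", "payload": {
  "motion": [
    [0,0,1,0],
    [0,0,1,0],
    [0,0,1,0],
    [0,0,1,0]
  ],
  "grip": -0.2
}}

```text
time: 50.45
ee_pos: [534.5, -47.6, 52.1]
orientation: [0.741, 0.671, 0.0, 0.0]
force: [0.6, 0.1, 0.5]
grip_width: 37.4
grip_force: 0.0
```

>>> {"api": "carry_out", "payload": {
  "motion": [
    [0,0,-20,0],
    [0,0,-70,0],
    [0,0,-130,0],
    [0,0,-150,0],
    [0,0,-150,0]
  ]
}}

```text
time: 51.08
ee_pos: [535.7, -47.8, 204.2]
orientation: [0.741, 0.671, 0.002, 0.002]
force: [-0.2, 0.6, -0.8]
grip_width: 37.7
grip_force: 0.0
```

>>> {"api": "carry_out", "payload": {
  "motion": [
    [0,0,0,0],
    [0,0,0,0]
  ]
}}

```text
time: 51.32
ee_pos: [532.7, -47.1, 199.5]
orientation: [0.741, 0.671, -0.001, -0.002]
force: [-0.5, 0.3, 0.6]
grip_width: 37.6
grip_force: 0.0
```

```bash
python3 -c "
from h import *
go()
c=optics.get_calibration('wrist');im=snap('wrist','w17.png'); t=snap('top','t2.png');
print(proj(c,(533,-45.5,70)))
cv2.imwrite('pics/fin.png',np.vstack([cv2.resize(im[120:370,160:560,::-1],(640,400)),cv2.resize(t[205:305,150:470,::-1],(640,200))]))"
```

```text
t 51.3 at [532.7 -47.1 199.5] yaw 84.3 q6 -0.15 F [-0.5  0.3  0.6] M [-0.06 -0.06  0.02] grip 37.6 0.0
[317.92904048 227.81526414]
```

View pics/fin.png

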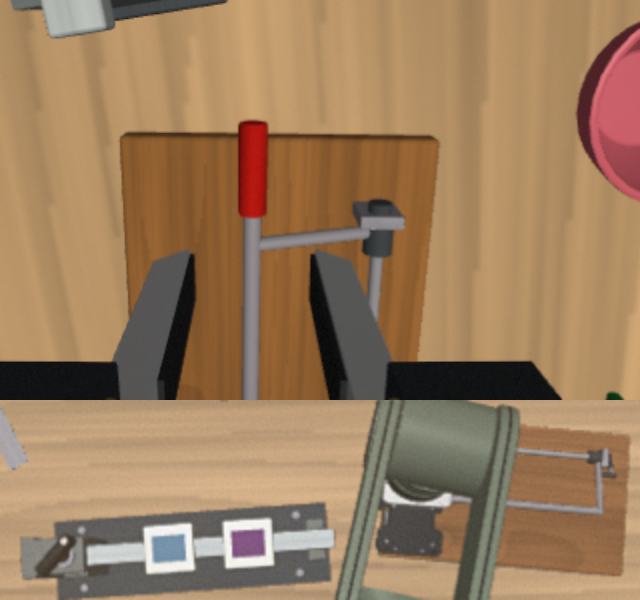

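The hold-down is shut: the handle is at (252,169) in the crop, as at the start. The carrier is empty and both tiles are on the bar, clear of each other and of the posts.

```bash
python3 -c "
from h import *
print(workorder.hand_in())"
```

```text
the job is handed in; nothing more can be done
None
```

The job is done and handed in at about 51 s: the bar is clamped about half a turn past touch (foot pushed in about 4 mm by my estimate), both tiles hang astride it without touching, and the hold-down is shut on the empty carrier.

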